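Tip the empty reels through the waste box flap

TASK

Clear up the empty thread reels: draw the scoop out from under the little shelf, gather all the empty reels lying on the table in the scoop together, then press the sprung flap of the waste box open with the scoop's front lip and, with the lip holding the flap open, tip all the reels into the box. Let the flap spring shut, and slide the scoop back flat under the shelf up to its back stop, as it was; do not push the flap with the gripper or arm, and leave the vise, the cup and the glue bottle alone.

Things in the scene. Friction and masses are not known exactly. Their poses are not given: they have to be found in the camera images.
- scoop: metal hand scoop, 0.2 kg: a flat pan 150 mm long (x) and 140 wide (y), sheet 4 mm, smooth (friction about 0.4), side and back walls 45 mm high, front end (+x) open without a rim; a wooden bar handle rises from the back wall. Origin at the centre of the pan's underside, x towards the open front lip, z up. It starts flat under the shelf, nose nearly at the back stop, handle sticking out in front
- scoop_grip (a point): grip point on the scoop's handle, in the scoop's frame x -0.107, y 0, z 0.090, axes as the scoop's. The straight bar, 22 mm thick and 26 mm wide (along y), leans back (to -x) 25 degrees from the scoop's z: it runs from x -0.084, z 0.040 (just behind the top of the back wall) to x -0.120, z 0.117
- scoop_lip (a point): the middle of the scoop's front lip (in the scoop's frame x 0.075, y 0, z 0.002); axes as the scoop's
- riser: fixed wooden shelf with a dark block of full bobbins on it. Origin on the table 100 mm in front of the middle of its front edge; x points in under it, z up. Below is the scoop's bay: 168 mm wide between side boards, 75 high, open in front, back stop 100 mm in (x 0.20). Board 12 mm thick, 196 wide, 130 deep; the block starts 45 mm behind the front edge, bobbin tops 115 mm above the table. Within 0.15 rad of facing the robot
- bin: fixed dark waste box, its top a metal flap: 200 mm (x) by 178 mm (y), 165 mm high, walls and floor 6 mm. Origin at the centre of its underside, z up, x from the flap's hinge side to its free side; the hinge side faces the robot within 0.15 rad. A fixed ledge 60 mm wide lies beyond the flap's free edge. Shelf and box stand left and right of the robot, either way round
- flap (a joint): the flap's angle, rad: 0 shut (level), growing as its free edge is pressed down into the box, stop at 1.25. A spring shuts it: about 0.08 N m holds it shut, 0.3 N m opens it to 1 rad, so about 3 to 4 N at the lip
- flap_hinge (a point): the middle of the flap's hinge line, which runs along the box's y (in the box's frame x -0.091, z 0.161); axes as the box's. The flap is 118 mm long from here towards the box's +x, 160 mm wide and 4 mm thick (its mid-plane holds the hinge line)
- reel1: an empty white plastic thread reel, 68 mm long, 25 g: a bare round core 24 mm in diameter between two square end plates 36 x 36 x 7 mm (54 mm of free core between them). Origin at its centre, x along the core. It starts lying on the table (centre 18 mm up). Two to four reels are present; an absent one reads None
- reel2: an empty white plastic thread reel, 68 mm long, 25 g: a bare round core 24 mm in diameter between two square end plates 36 x 36 x 7 mm (54 mm of free core between them). Origin at its centre, x along the core. It starts lying on the table (centre 18 mm up). Two to four reels are present; an absent one reads None
- reel3: an empty white plastic thread reel, 68 mm long, 25 g: a bare round core 24 mm in diameter between two square end plates 36 x 36 x 7 mm (54 mm of free core between them). Origin at its centre, x along the core. It starts lying on the table (centre 18 mm up). Two to four reels are present; an absent one reads None
- reel4: an empty white plastic thread reel, 68 mm long, 25 g: a bare round core 24 mm in diameter between two square end plates 36 x 36 x 7 mm (54 mm of free core between them). Origin at its centre, x along the core. It starts lying on the table (centre 18 mm up). Two to four reels are present; an absent one reads None
- vise: bystander: a steel vise, 180 mm tall, on a flat 100 x 130 mm base; origin under the centre of the base
- cup: bystander: a white plastic cup 60 mm tall, 72 mm wide; origin under its centre
- glue: bystander: an amber glue bottle 90 mm tall, 36 mm wide; origin under its centre

How it is judged:
By the outcome, as a careful person would: the job done as asked, in the order asked, and still so for the second after the job is handed in, with the robot touching nothing.
Of reel1, reel2, reel3, reel4 only 2 to 4 are there at a start; the rules pass over those that are not, and their reading is None.
At some moment in a run one of reel1, reel2, reel3, reel4 may be knocked a few centimetres aside while the robot is not near it.
It also fails if it takes over 210 s, if anything falls off the work surface, if the arm or the gripper's body presses on something with over 40 N, if the wrist force passes 120 N, or if a joint passes its speed limit or range.

ROBOT

A 6-joint arm with a two-finger parallel gripper is mounted at the origin on the work surface. World frame = base frame: x ahead of the robot, y to its left, z up, the work surface at z = 0. Lengths are in m, angles in rad, forces in N, time in s.
With the tool pointing down it reaches from about 0.4 to 0.925 m from the base axis. Payload 12.5 kg.
Tool frame: the origin (TCP) lies between the finger pads; the fingertips stand 17 mm ahead of it and the grasp point (between the pads) lies 2 mm behind it (manip.tcp_to_tips is the z of the fingertips in the tool frame, in m); z points along the fingers, y is the direction in which the jaws open and shut (so a half turn about z gives the same grasp; the last joint's range is limited). The gripper opens to 95 mm and grips with 3 to 60 N. Pads are 20 mm wide; open, the fingers measure 119 mm over their backs; the gripper's body (75 mm by 180 mm) begins 59 mm behind the grasp point.
Start: joints at [-1.349, 0.491, 1.559, -0, 1.092, -0.106], TCP at [0.201, -0.592, 0.232] pointing down, gripper open.
Joint ranges: [-3.1, 3.1], [-0.84, 2.19], [0.05, 2.79], [-1.13, 4.28], [0.06, 2.93], [-2.69, 2.69]. Speed limits (rad/s): [2.22, 2.22, 2.79, 3.14, 3.14, 3.14].

INTERFACE

Orientations are given as a unit quaternion [w, x, y, z].
In Python, from workcell import manip gives the robot as it stands.
- The arm moves only by the tool drive_tool, never from a script. Its arguments are lists of equal length, an entry for each row: "jaw": the gripper command: -1 is fully open, 1 is shut, values between are in proportion; "xyz": the shift along the world's x, y, z in m, a list of three; "dr": the turn, a rotation vector about the world's x, y, z in degrees, a list of three. A call has exactly 10 rows; each row shifts and turns the commanded pose from where the row before left it; what a row does not reach is not made up. A row lasts 1/12 s, in which the tool goes at most 41.7 mm and 7.16 degrees, less where a joint would pass 70% of its speed; a pose out of reach is approached as far as the arm can. A call with a gripper value outside its range is refused whole. The fingers move at their own pace and stop on an object; "grip_force" is the grip in N (left out, the last holds). Time passes only in rows, so rows that do not move let the fingers close, or fill a call up. It gives the time, the measured TCP pose, the force and the opening at its end, in the units of the state.
- manip.sense(): the state, without advancing time (a new reading comes with each control period).
- manip.capture(name): name is "scene" or "top" or "wrist"; returns (picture, depth): 384x512x3 uint8, blue, green, red; 384x512 float32, m along the optical axis (not along the pixel's ray), 0 where there is no reading.
- manip.camera_params(name): a dict with "camera_matrix" (3x3 intrinsics, pixels), "world_from_camera" (4x4, takes a point from camera to world coordinates). Camera axes: x right, y down, z forward; pixel columns grow to the right and rows downward; lengths in m; the calibration is good to about 2 mm. A picture is of the moment at which its call begins: read the wrist's pose just before it. camera_params takes no time and is no camera call; for the wrist camera it gives the pose at the moment of the call.
- manip.job_done(): hands the job in, once; it reports no verdict.
Trained networks look in the newest picture that a camera, given by its name, has taken for a name from the list of things; names that differ only in an ending like _2 or _b are one class to them, and where a whole thing is asked for, a point or a joint stands for the part that bears it (a point fixed in the world has none). Each returns a list of dicts, best first, with "score" (0 to 1); they miss things now and then, are a little off and sometimes report something else, mostly with a low value. They report only what shows in the picture. A call takes as long as a camera call.
- manip.recognise(thing, camera): "location" ([x, y, z] in m, in the coordinates of the camera as it stood for that picture, good to about 4 mm: the middle of the surface that is visible of it).
- manip.landmark_of(thing, camera): "location" ([x, y, z] in m, in the coordinates of the camera as it stood for that picture, good to about 4 mm: a listed point, or the origin of a listed thing).
The state is a dict: "time_s": time; "joint_pos": joint angles; "joint_velocities": joint speeds; "effort": joint torques, N m; "position": TCP position; "tool_rot": TCP orientation; "contact_force": force on the tool from outside, world axes, zero at the start; "wrist_torque": the same for the moment, N m; "gripper_width": opening from 0.0 (shut) to 1.0 (fully open).
Only numpy, scipy, OpenCV 4.12 (cv2) and the standard library are available. Lean on these libraries where they do the work, as an engineer would, in place of code of your own. Each camera call takes 0.05 s, during which the arm holds its last target.

## Working session

There is one attempt and no reset: what is moved stays moved. The work goes in short steps, Python scripts to look and compute and a tool call to move; the robot and the scene stay as the last step left them, time stands still between calls to the robot, and variables do not carry over. Pictures are saved under pics/ and viewed, and the job is handed in when it is done.

Besides the shell and the picture viewer there is one more tool, called after ">>>" in YAML: its name, and indented under it one key for each argument. drive_tool: Moves the arm, as the interface text tells. Its arguments: {"type":"object","properties":{"jaw":{"type":"array","items":{"type":"number"}},"xyz":{"type":"array","items":{"type":"array","items":{"type":"number"}}},"dr":{"type":"array","items":{"type":"array","items":{"type":"number"}}},"grip_force":{"type":"number"}},"required":["jaw","xyz","dr"]}

```bash
ls; mkdir -p pics
cat > h.py <<'E'
from workcell import manip
import numpy as np, cv2
from scipy.spatial.transform import Rotation as R
def cap(n,f=None):
    p=manip.camera_params(n); im,d=manip.capture(n)
    if f: cv2.imwrite('pics/'+f,im)
    return p,im,d
def w(p,l):
    return (p['world_from_camera']@np.append(l,1))[:3]
def backproj(p,d):
    K=p['camera_matrix'];h,wd=d.shape
    u,v=np.meshgrid(np.arange(wd),np.arange(h))
    P=np.stack([(u-K[0,2])/K[0,0]*d,(v-K[1,2])/K[1,1]*d,d],-1)
    T=p['world_from_camera']
    return P@T[:3,:3].T+T[:3,3]
def find(t,n,p,lm=True):
    r=(manip.landmark_of if lm else manip.recognise)(t,n)
    return [(round(x['score'],2),np.round(w(p,x['location']),3).tolist()) for x in r]
E
python3 - <<'E'
from h import *
for c in ['top','scene']:
    p,im,d=cap(c,c+'0.png')
    for t in ['scoop','scoop_grip','scoop_lip','riser','bin','flap_hinge','reel1','vise','cup','glue']:
        print(c,t,find(t,c,p)[:5])
print(manip.sense())
E
```

```text
pics
top scoop [(0.77, [0.653, 0.282, 0.006]), (0.37, [0.43, -0.297, 0.161])]
top scoop_grip [(0.66, [0.548, 0.294, 0.093])]
top scoop_lip [(0.4, [0.545, -0.066, 0.018])]
top riser []
top bin [(0.9, [0.526, -0.286, -0.001])]
top flap_hinge [(0.74, [0.434, -0.298, 0.161]), (0.28, [0.805, -0.002, 0.004])]
top reel1 [(0.81, [0.628, 0.029, 0.014]), (0.8, [0.431, -0.053, 0.02]), (0.55, [0.547, -0.069, 0.018]), (0.54, [0.504, 0.052, 0.017])]
top vise [(0.88, [0.805, -0.0, 0.001])]
top cup [(0.61, [0.779, 0.151, -0.003]), (0.32, [0.433, -0.297, 0.161])]
top glue [(0.62, [0.787, -0.141, 0.003])]
scene scoop []
scene scoop_grip [(0.6, [0.547, 0.289, 0.086])]
scene scoop_lip []
scene riser [(0.74, [0.547, 0.293, 0.085]), (0.73, [0.531, 0.293, 0.0])]
scene bin [(0.86, [0.529, -0.287, -0.003])]
scene flap_hinge [(0.55, [0.437, -0.299, 0.161])]
scene reel1 [(0.78, [0.626, 0.03, 0.015]), (0.71, [0.5, 0.051, 0.016]), (0.64, [0.544, -0.069, 0.019]), (0.52, [0.423, -0.056, 0.018])]
scene vise [(0.93, [0.805, -0.002, -0.004]), (0.48, [0.546, -0.074, 0.018])]
scene cup [(0.94, [0.785, 0.146, -0.004])]
scene glue [(0.49, [0.787, -0.147, 0.002])]
{'time_s': 1.1, 'joint_pos': array([-1.34860510e+00,  4.90912226e-01,  1.55889945e+00,  4.29850567e-06,
        1.09174723e+00, -1.05625076e-01]), 'joint_velocities': array([-9.83265972e-04, -9.10226128e-06,  6.99363950e-04, -2.15472597e-04,
        1.27880749e-04, -2.05454494e-04]), 'effort': array([ 5.78194813e-04, -6.12478995e+01, -2.58438206e+01,  6.93105301e-02,
        4.45246068e-02,  5.21990557e-07]), 'position': array([ 0.20124388, -0.59171932,  0.23165353]), 'tool_rot': array([1.67381406e-05, 9.86597267e-01, 1.63174237e-01, 2.88723653e-06]), 'contact_force': array([ 0.37506735, -0.26290213, -0.2497259 ]), 'wrist_torque': array([-0.02171158,  0.02101507,  0.02289643]), 'gripper_width': 0.9987398836713105}
```

View pics/top0.png

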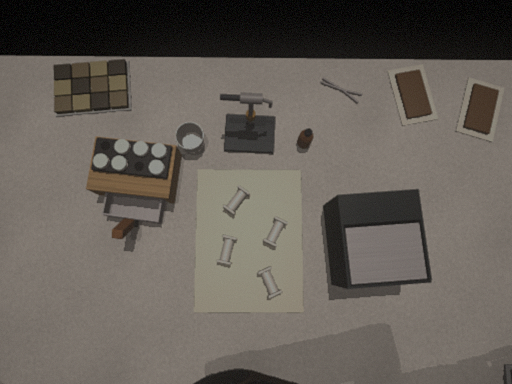

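View pics/scene0.png

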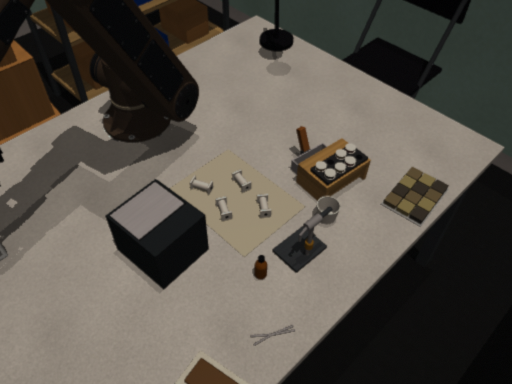

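```bash
cat > seg.py <<'E'
from h import *
p,im,d=cap('top')
X=backproj(p,d)
def rect(name,x0,x1,y0,y1,z0,z1):
    m=(X[...,0]>x0)&(X[...,0]<x1)&(X[...,1]>y0)&(X[...,1]<y1)&(X[...,2]>z0)&(X[...,2]<z1)&(d>0)
    P=X[m]
    if len(P)<5: print(name,len(P));return
    (c,s,a)=cv2.minAreaRect((P[:,:2]*1000).astype(np.float32))
    print(name,len(P),'c',np.round(c,1),'size',np.round(s,1),'ang',round(a,2),'z',np.round(np.median(P[:,2])*1000,1))
E
python3 - <<'E'
from seg import *
print(p['world_from_camera'],p['camera_matrix'])
rect('bin',.35,.75,-.45,-.15,.15,.18)
rect('binledge',.55,.75,-.45,-.15,.15,.18)
rect('board',.5,.9,.15,.45,.08,.095)
rect('bobs',.5,.9,.15,.45,.105,.125)
rect('backwall',.5,.65,.15,.45,.035,.06)
rect('handle',.5,.65,.15,.45,.055,.13)
rect('handletop',.5,.65,.15,.45,.095,.13)
for n,c in dict(a=(.627,.03),b=(.502,.051),c=(.545,-.069),d=(.427,-.054)).items():
    rect(n,c[0]-.055,c[0]+.055,c[1]-.05,c[1]+.05,.008,.05)
E
```

```text
[[ 0.00349724 -0.98636666  0.16452532  0.47314142]
 [-0.99992852 -0.00533048 -0.01070243  0.00968239]
 [ 0.01143352 -0.16447613 -0.9863148   1.01900797]
 [ 0.          0.          0.          1.        ]] [[400.68544542   0.         249.17722744]
 [  0.         400.68544542 194.80314786]
 [  0.           0.           1.        ]]
bin 7637 c [ 525.5 -287. ] size [200.2 180.1] ang 4.34 z 164.4
binledge 2677 c [ 586.7 -282.2] size [ 80.8 179.8] ang 2.83 z 165.6
board 1947 c [648.7 284.9] size [197.8 225.9] ang 83.62 z 88.0
bobs 1247 c [652.8 255.8] size [227.1 173.1] ang 17.36 z 115.8
backwall 333 c [599.1 283.7] size [ 94.6 196.9] ang 1.12 z 45.6
handle 1057 c [587.2 285. ] size [125.6 197.9] ang 0.05 z 88.1
handletop 182 c [540.4 293.6] size [25.9 31.9] ang 83.94 z 115.7
a 301 c [626.4  31.2] size [34.9 68.2] ang 53.94 z 29.9
b 301 c [503.  53.] size [34.3 67.8] ang 76.69 z 30.3
c 305 c [548.  -65.1] size [34.8 67.8] ang 63.42 z 29.8
d 320 c [432.8 -66.2] size [68.5 68.1] ang 23.98 z 29.9
```

Run:
```python
from seg import *
# board: largest component of z band
def comp(z0,z1,x0,x1,y0,y1,name):
    m=((X[...,0]>x0)&(X[...,0]<x1)&(X[...,1]>y0)&(X[...,1]<y1)&(X[...,2]>z0)&(X[...,2]<z1)&(d>0)).astype(np.uint8)
    n,l,s,c=cv2.connectedComponentsWithStats(m)
    for k in np.argsort(-s[1:,4])[:2]+1:
        P=X[l==k]; r=cv2.minAreaRect((P[:,:2]*1000).astype(np.float32))
        print(name,s[k,4],np.round(r[0],1),np.round(r[1],1),round(r[2],2),np.round(P.mean(0)*1000,1))
        print(np.round(cv2.boxPoints(r)).tolist())
    return
comp(.083,.093,.56,.9,.15,.45,'board')
comp(.033,.06,.45,.65,.15,.45,'bwall')
comp(.06,.13,.45,.59,.2,.4,'handle')
comp(.157,.175,.35,.75,-.45,-.15,'bin')
comp(.008,.05,.36,.5,-.12,.0,'d')
comp(.015,.07,.7,.9,.1,.2,'cup')
```

```text
board 1829 [695.9 279.8] [197.2 130.9] 83.72 [660.7 278.1  88. ]
[[620.0, 189.0], [750.0, 175.0], [772.0, 371.0], [642.0, 385.0]]
board 8 [767.4 345.9] [ 0.9 16.1] 2.65 [767.5 345.5  87.8]
[[767.0, 354.0], [767.0, 338.0], [768.0, 338.0], [768.0, 354.0]]
bwall 309 [594.2 287. ] [141.5  82.7] 83.76 [590.6 287.8  44.6]
[[545.0, 221.0], [628.0, 212.0], [643.0, 353.0], [561.0, 362.0]]
bwall 34 [632.6 189. ] [11.2 30.6] 61.02 [632.9 189.5  48. ]
[[617.0, 192.0], [643.0, 177.0], [649.0, 187.0], [622.0, 201.0]]
handle 285 [547.9 292.7] [25.8 47.1] 82.74 [546.3 290.1 100.4]
[[523.0, 283.0], [570.0, 277.0], [573.0, 303.0], [526.0, 308.0]]
bin 7538 [ 525.6 -287.3] [200.2 180.2] 4.49 [ 524.  -286.8  164.4]
[[419.0, -205.0], [433.0, -385.0], [632.0, -369.0], [618.0, -190.0]]
d 320 [425.9 -50.8] [68.6 34.4] 23.98 [425.5 -51.   30. ]
[[388.0, -49.0], [402.0, -80.0], [464.0, -53.0], [450.0, -21.0]]
cup 403 [783.4 148.6] [70.1 69. ] 44.3 [790.7 152.   44.2]
[[734.0, 149.0], [782.0, 99.0], [833.0, 148.0], [784.0, 198.0]]
cup 84 [724.7 178.2] [ 1.6 49.8] 83.98 [724.8 178.1  43.2]
[[700.0, 180.0], [749.0, 175.0], [750.0, 176.0], [700.0, 182.0]]
```

```bash
cat >> h.py <<'E'
def Rt(yaw,tilt):
    "tool pointing down, x at yaw deg; tilt: deg forward lean of z"
    y=np.radians(yaw);c,s=np.cos(y),np.sin(y)
    B=np.array([[c,s,0],[s,-c,0],[0,0,-1.]]).T.T
    B=np.column_stack([[c,s,0],[s,-c,0],[0,0,-1]])
    return R.from_rotvec(np.radians(-tilt)*np.array([-s,c,0]))*R.from_matrix(B)
def cur():
    s=manip.sense();q=s['tool_rot']
    return s,np.array(s['position']),R.from_quat([q[1],q[2],q[3],q[0]])
def ypt(r):
    m=r.as_matrix();z=m[:,2];yy=m[:,1]
    yaw=np.degrees(np.arctan2(yy[0],-yy[1]));f=[np.cos(np.radians(yaw)),np.sin(np.radians(yaw)),0]
    return round(yaw,2),round(np.degrees(np.arctan2(z@f,-z[2])),2)
def plan(pos,rot):
    s,p,r=cur()
    dp=np.array(pos)-p; dr=np.degrees((rot*r.inv()).as_rotvec())
    n=max(np.linalg.norm(dp)/.0417,np.linalg.norm(dr)/7.16)
    print('t',round(s['time_s'],1),'pos',np.round(p,4),'yaw/tilt',ypt(r),'w',round(float(s['gripper_width']),3),'F',np.round(s['contact_force'],1))
    print('dp',np.round(dp*1000,1),'dr',np.round(dr,2),'minrows',round(n,1))
    print('q',np.round(s['joint_pos'],2))
E
python3 - <<'E'
from h import *
r=Rt(-6.2,25); g=np.array([.547,.2935,.090]); z=r.as_matrix()[:,2]
print(z, g-z*.07)
plan([.45,-.1,.30],Rt(-6.2,0))
plan(g-z*.07,r)
E
```

```text
[ 0.42014635 -0.0456425  -0.90630779] [0.51758976 0.29669497 0.15344155]
t 1.2 pos [ 0.2012 -0.5917  0.2317] yaw/tilt (np.float64(18.78), np.float64(-0.0)) w 1.001 F [-0.   0.2  0. ]
dp [248.8 491.7  68.3] dr [  0.     0.   -24.98] minrows 13.3
q [-1.35  0.49  1.56  0.    1.09 -0.11]
t 1.2 pos [ 0.2012 -0.5917  0.2317] yaw/tilt (np.float64(18.78), np.float64(-0.0)) w 1.001 F [-0.   0.2  0. ]
dp [316.3 888.4 -78.2] dr [  2.76 -25.04 -24.58] minrows 22.7
q [-1.35  0.49  1.56  0.    1.09 -0.11]
```

>>> drive_tool:
  jaw: [-1, -1, -1, -1, -1, -1, -1, -1, -1, -1]
  xyz:
    - [0.015, 0.02, 0.01]
    - [0.015, 0.025, 0.01]
    - [0.015, 0.03, 0.01]
    - [0.015, 0.03, 0.01]
    - [0.015, 0.03, 0.01]
    - [0.015, 0.03, 0.01]
    - [0.015, 0.03, 0.01]
    - [0.015, 0.03, 0]
    - [0.015, 0.03, 0]
    - [0.015, 0.03, 0]
  dr:
    - [0, 0, -1.25]
    - [0, 0, -1.25]
    - [0, 0, -1.25]
    - [0, 0, -1.25]
    - [0, 0, -1.25]
    - [0, 0, -1.25]
    - [0, 0, -1.25]
    - [0, 0, -1.25]
    - [0, 0, -1.25]
    - [0, 0, -1.25]

```text
time_s: 2.03
position: [0.3516, -0.3052, 0.302]
tool_rot: [0.0, 0.999, 0.054, 0.0]
contact_force: [-0.1, 0.2, -0.3]
gripper_width: 0.999
```

>>> drive_tool:
  jaw: [-1, -1, -1, -1, -1, -1, -1, -1, -1, -1]
  xyz:
    - [0.015, 0.03, 0]
    - [0.015, 0.03, 0]
    - [0.015, 0.03, 0]
    - [0.015, 0.03, 0]
    - [0.015, 0.03, 0]
    - [0.015, 0.03, 0]
    - [0.01, 0.03, 0]
    - [0, 0.03, 0]
    - [0, 0.03, 0]
    - [0, 0.03, 0]
  dr:
    - [0, 0, -1.25]
    - [0, 0, -1.25]
    - [0, 0, -1.25]
    - [0, 0, -1.25]
    - [0, 0, -1.25]
    - [0, 0, -1.25]
    - [0, 0, -1.25]
    - [0, 0, -1.25]
    - [0, 0, -1.25]
    - [0, 0, -1.25]

```text
time_s: 2.87
position: [0.4511, -0.0052, 0.3017]
tool_rot: [0.0, 0.999, -0.055, 0.0]
contact_force: [-0.2, -0.7, 0.5]
gripper_width: 1.001
```

Run:
```python
from h import *
r=Rt(-6.2,25); g=np.array([.547,.2935,.090]); z=r.as_matrix()[:,2]
plan(g-z*.09,r)
```

```text
t 2.9 pos [ 0.4511 -0.0052  0.3017] yaw/tilt (np.float64(-6.27), np.float64(0.01)) w 1.001 F [-0.2 -0.7  0.5]
dp [  58.1  302.8 -130.1] dr [ -2.71 -24.85   0.07] minrows 8.0
q [-0.16  0.16  1.86 -0.    1.12  1.52]
```

>>> drive_tool:
  jaw: [-1, -1, -1, -1, -1, -1, -1, -1, -1, -1]
  xyz:
    - [0.006, 0.03, -0.01]
    - [0.006, 0.03, -0.01]
    - [0.006, 0.03, -0.01]
    - [0.006, 0.03, -0.01]
    - [0.006, 0.03, -0.01]
    - [0.006, 0.03, -0.015]
    - [0.006, 0.03, -0.015]
    - [0.006, 0.03, -0.015]
    - [0.006, 0.03, -0.015]
    - [0.004, 0.033, -0.02]
  dr:
    - [-0.27, -2.5, 0]
    - [-0.27, -2.5, 0]
    - [-0.27, -2.5, 0]
    - [-0.27, -2.5, 0]
    - [-0.27, -2.5, 0]
    - [-0.27, -2.5, 0]
    - [-0.27, -2.5, 0]
    - [-0.27, -2.5, 0]
    - [-0.27, -2.5, 0]
    - [-0.27, -2.5, 0]

```text
time_s: 3.7
position: [0.5095, 0.2952, 0.1735]
tool_rot: [0.011, 0.975, -0.053, 0.217]
contact_force: [1.7, -0.8, 0.7]
gripper_width: 0.997
```

Run:
```python
from h import *
r=Rt(-6.2,25); g=np.array([.547,.2935,.090]); z=r.as_matrix()[:,2]
p,im,d=cap('wrist','w1.png')
print(find('scoop_grip','wrist',p),find('scoop','wrist',p))
plan(g+z*.002,r)
```

```text
[(0.61, [0.545, 0.292, 0.088])] [(0.82, [0.649, 0.28, 0.001])]
t 3.9 pos [0.5083 0.2947 0.1719] yaw/tilt (np.float64(-6.01), np.float64(24.78)) w 1.003 F [0.3 0.3 0.5]
dp [ 39.6  -1.3 -83.7] dr [ 0.1  -0.23 -0.19] minrows 2.2
q [ 0.52  0.43  1.94 -0.57  0.48  2.67]
```

View pics/w1.png

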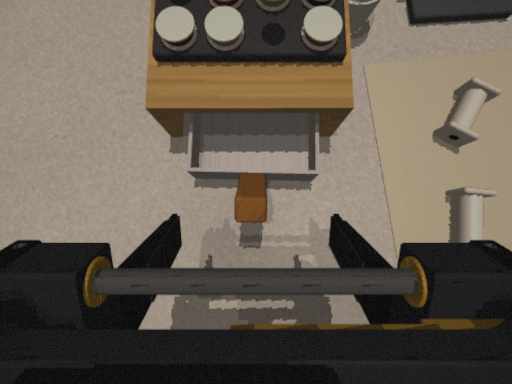

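```bash
cat > ik.py <<'E'
import numpy as np, json
from scipy.optimize import least_squares
from scipy.spatial.transform import Rotation as R
def fk(q,P):
    a,h,L2,L3,T,e,lat=P
    r1=R.from_rotvec([0,0,q[0]])
    r2=r1*R.from_rotvec([0,q[1],0]); r3=r2*R.from_rotvec([0,q[2],0])
    r4=r3*R.from_rotvec([0,0,q[3]]); r5=r4*R.from_rotvec([0,q[4],0]); r6=r5*R.from_rotvec([0,0,q[5]])
    p=np.array([0,0,h])+r1.apply([a,lat,0])+r2.apply([0,0,L2])+r3.apply([e,0,L3])+r6.apply([0,0,T])
    return p,r6
E
python3 - <<'E'
from h import *; from ik import *
s,p,r=cur()
D=[([-1.34860510,4.90912226e-01,1.55889945,0,1.09174723,-1.05625076e-01],[0.20124388,-0.59171932,0.23165353]),
   ([-.16,.16,1.86,0,1.12,1.52],[.4511,-.0052,.3017]),(s['joint_pos'],p)]
f=lambda P:np.concatenate([ (fk(q,P)[0]-x)*[1,10,1][i] for i,(q,x) in enumerate(D)]+[[1e-3*(P[5])]])
o=least_squares(f,[0,.3,.45,.45,.2,0,.066]);print(o.x,o.cost,f(o.x))
q=s['joint_pos'];R6=fk(q,o.x)[1]
print((R6.inv()*r).as_rotvec())
m=fk(D[0][0],o.x)[1];print((m.inv()*R.from_quat([0.9866,.16317,0,0])).as_rotvec())
E
```

```text
[0.00578308 0.20376215 0.5828036  0.40812744 0.25763048 0.04723444
 0.0667252 ] 1.767034209836315e-06 [ 6.81505559e-04  7.23662456e-04 -1.57189146e-03  3.27482392e-05
 -1.03193135e-04  1.44830432e-04 -1.17987178e-05  1.57312708e-04
  1.23587131e-04  4.72344426e-05]
[1.23314773e-16 1.84972160e-16 1.57079633e+00]
[2.35633561e-05 2.91519106e-05 1.57080756e+00]
```

```bash
cat >> ik.py <<'E'
LO=np.array([-3.1,-.84,.05,-1.13,.06,-2.69]);HI=np.array([3.1,2.19,2.79,4.28,2.93,2.69])
PP=np.array([0.00578308,0.20376215,0.5828036,0.40812744,0.25763048,0.04723444,0.0667252])
C=R.from_rotvec([0,0,np.pi/2])
def ik(p,r,q0):
    def f(q):
        x,m=fk(q,PP); return np.concatenate([x-p,.3*((m*C).inv()*r).as_rotvec()])
    o=least_squares(f,np.clip(q0,LO+1e-3,HI-1e-3),bounds=(LO-.5,HI+.5)); return o.x,np.linalg.norm(o.fun)
def grip_pose(lip,yaw,pitch,gt,flip=0):
    """lip world pos -> tool pose. gt grasp tilt (fwd) at pitch 0"""
    from h import Rt
    y=np.radians(yaw); S=R.from_rotvec([0,0,y])*R.from_rotvec([0,np.radians(pitch),0])
    g=np.array(lip)+S.apply([-.182,0,.088])
    r=Rt(yaw,gt-pitch)
    if flip: r=r*R.from_rotvec([0,0,np.pi])
    return g+.002*r.as_matrix()[:,2],r
E
python3 - <<'E'
from h import *; from ik import *
o=np.array([.654,.281]);u=np.array([np.cos(np.radians(-6.2)),np.sin(np.radians(-6.2))])
bc=np.array([.5255,-.287]);by=4.4;b=np.array([np.cos(np.radians(by)),np.sin(np.radians(by))])
L=o+.075*u
cases=[('bay',[*L,.002],-6.2,0),('pull',[*(L-.17*u),.002],-6.2,0),('lift',[*(L-.17*u),.2],-6.2,-10),
('mid',[.55,0,.35],0,-10)]
for al,s,th in [(0,.1,0),(0,.1,20),(.0,.1,45),(.5,.1,45),(1.,.1,60),(1.,.1,65)]:
    x=-.091+s*np.cos(al);z=.165-s*np.sin(al)
    cases.append((f'bin al{al} th{th}',[*(bc+b*x),z],by,th))
for gt in (0,10,25):
  for fl in (0,1):
    print('gt',gt,'flip',fl); q=np.array([.38,.4,1.9,0,.9,2.05 if not fl else -1.09])
    for n,l,y,th in cases:
        p,r=grip_pose(l,y,th,gt,fl); q,e=ik(p,r,q)
        print('  ',n,np.round(p,3),np.round(q,2),'err%.4f'%e,'BAD' if (q<LO).any() or (q>HI).any() else '')
E
```

```text
gt 0 flip 0
   bay [0.548 0.293 0.088] [0.38 0.65 1.7  0.   0.79 2.06] err0.0000 
   pull [0.379 0.311 0.088] [0.55 0.52 2.03 0.   0.6  2.23] err0.0000 
   lift [0.367 0.312 0.253] [ 0.63  0.22  1.94 -0.15  0.86  2.4 ] err0.0000 
   mid [0.356 0.    0.403] [-0.22 -0.16  1.92  0.04  1.21  1.34] err0.0000 
   bin al0 th0 [ 0.353 -0.3    0.251] [-0.85  0.24  1.91  0.    1.    0.64] err0.0000 
   bin al0 th20 [ 0.393 -0.297  0.308] [-0.66  0.34  1.63 -0.23  1.44  0.89] err0.0000 
   bin al0.0 th45 [ 0.467 -0.292  0.355] [-0.5   0.57  1.27 -0.43  1.96  0.97] err0.0000 
   bin al0.5 th45 [ 0.455 -0.292  0.307] [-0.51  0.59  1.37 -0.42  1.85  1.01] err0.0000 
   bin al1.0 th60 [ 0.472 -0.291  0.281] [-0.47  0.74  1.29 -0.52  2.03  1.03] err0.0000 
   bin al1.0 th65 [ 0.49  -0.29   0.282] [-0.45  0.8   1.23 -0.56  2.12  1.02] err0.0000 
gt 0 flip 1
   bay [0.548 0.293 0.088] [ 0.38  0.65  1.7   0.    0.79 -1.08] err0.0000 
   pull [0.379 0.311 0.088] [ 0.55  0.52  2.03  0.    0.6  -0.91] err0.0000 
   lift [0.367 0.312 0.253] [ 0.63  0.22  1.94 -0.15  0.86 -0.74] err0.0000 
   mid [0.356 0. 
[... 3326 characters left out ...]
0.0000 BAD
   lift [0.367 0.312 0.253] [ 0.81  0.2   2.11 -0.89  0.63  0.04] err0.0000 
   mid [0.357 0.    0.403] [-0.33 -0.34  2.14  0.27  0.77 -2.03] err0.0000 
   bin al0 th0 [ 0.354 -0.3    0.251] [-1.07  0.16  2.09  0.58  0.79 -3.11] err0.0000 BAD
   bin al0 th20 [ 0.394 -0.297  0.308] [-0.82  0.2   1.8   0.08  1.09 -2.5 ] err0.0000 
   bin al0.0 th45 [ 0.468 -0.291  0.354] [-0.58  0.41  1.41 -0.21  1.61 -2.21] err0.0000 
   bin al0.5 th45 [ 0.455 -0.292  0.306] [-0.59  0.42  1.51 -0.21  1.49 -2.19] err0.0000 
   bin al1.0 th60 [ 0.473 -0.291  0.281] [-0.52  0.57  1.4  -0.33  1.69 -2.12] err0.0000 
   bin al1.0 th65 [ 0.49  -0.29   0.281] [-0.49  0.63  1.33 -0.36  1.79 -2.11] err0.0000
```

Run:
```python
from h import *
plan([.547,.293,.165],Rt(-6.2,0))
```

```text
t 3.9 pos [0.5083 0.2947 0.1719] yaw/tilt (np.float64(-6.01), np.float64(24.78)) w 1.003 F [0.3 0.3 0.5]
dp [38.7 -1.7 -6.9] dr [ 2.76 24.63 -0.21] minrows 3.5
q [ 0.52  0.43  1.94 -0.57  0.48  2.67]
```

>>> drive_tool:
  jaw: [-1, -1, -1, -1, -1, -1, -1, -1, -1, -1]
  xyz:
    - [0.004, 0, -0.001]
    - [0.005, 0, -0.001]
    - [0.005, 0, -0.001]
    - [0.005, 0, -0.001]
    - [0.005, 0, -0.001]
    - [0.005, 0, -0.001]
    - [0.005, 0, -0.001]
    - [0.005, -0.002, 0]
    - [0, 0, 0]
    - [0, 0, 0]
  dr:
    - [0.34, 3.08, 0]
    - [0.34, 3.08, 0]
    - [0.34, 3.08, 0]
    - [0.34, 3.08, 0]
    - [0.34, 3.08, 0]
    - [0.34, 3.08, 0]
    - [0.34, 3.08, 0]
    - [0.34, 3.08, -0.2]
    - [0, 0, 0]
    - [0, 0, 0]

```text
time_s: 4.68
position: [0.5488, 0.2901, 0.167]
tool_rot: [-0.0, 0.998, -0.058, 0.002]
contact_force: [-0.4, 0.1, 0.9]
gripper_width: 0.998
```

Run:
```python
from h import *
p,im,d=cap('wrist','w2.png')
print(find('scoop_grip','wrist',p),find('scoop','wrist',p))
plan([.547,.293,.088],Rt(-6.2,0))
```

```text
[(0.74, [0.543, 0.293, 0.09])] []
t 4.8 pos [0.5476 0.2909 0.167 ] yaw/tilt (np.float64(-6.45), np.float64(0.18)) w 1.0 F [-0.2  0.8 -0.3]
dp [ -0.6   2.1 -79. ] dr [-0.01  0.18  0.25] minrows 1.9
q [ 0.38  0.55  1.64 -0.    0.94  2.07]
```

View pics/w2.png

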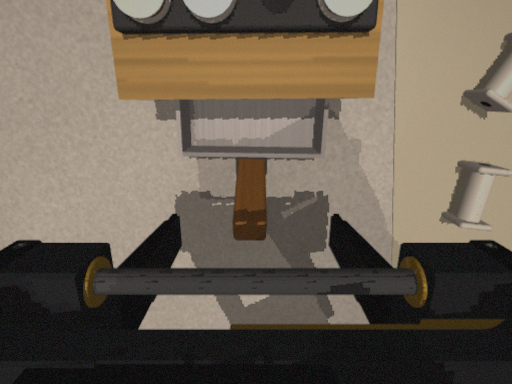

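>>> drive_tool:
  jaw: [-1, -1, -1, -1, -1, -1, -1, 1, 1, 1]
  xyz:
    - [-0.001, 0.002, -0.015]
    - [0, 0, -0.015]
    - [0, 0, -0.015]
    - [0, 0, -0.014]
    - [0, 0, -0.01]
    - [0, 0, -0.01]
    - [0, 0, 0]
    - [0, 0, 0]
    - [0, 0, 0]
    - [0, 0, 0]
  dr:
    - [0, 0, 0.2]
    - [0, 0, 0]
    - [0, 0, 0]
    - [0, 0, 0]
    - [0, 0, 0]
    - [0, 0, 0]
    - [0, 0, 0]
    - [0, 0, 0]
    - [0, 0, 0]
    - [0, 0, 0]
  grip_force: 40

```text
time_s: 5.67
position: [0.5475, 0.2933, 0.0884]
tool_rot: [-0.0, 0.999, -0.054, 0.002]
contact_force: [-0.5, 1.2, 1.1]
gripper_width: 0.842
```

>>> drive_tool:
  jaw: [1, 1, 1, 1, 1, 1, 1, 1, 1, 1]
  xyz:
    - [0, 0, 0]
    - [0, 0, 0]
    - [0, 0, 0]
    - [0, 0, 0]
    - [0, 0, 0]
    - [-0.002, 0, 0]
    - [-0.004, 0.0005, 0]
    - [-0.004, 0.0005, 0]
    - [-0.005, 0.0005, 0]
    - [-0.005, 0.0005, 0]
  dr:
    - [0, 0, 0]
    - [0, 0, 0]
    - [0, 0, 0]
    - [0, 0, 0]
    - [0, 0, 0]
    - [0, 0, 0]
    - [0, 0, 0]
    - [0, 0, 0]
    - [0, 0, 0]
    - [0, 0, 0]

```text
time_s: 6.5
position: [0.5266, 0.2952, 0.0875]
tool_rot: [0.0, 0.999, -0.054, 0.001]
contact_force: [0.5, -0.3, -0.8]
gripper_width: 0.269
```

>>> drive_tool:
  jaw: [1, 1, 1, 1, 1, 1, 1, 1, 1, 1]
  xyz:
    - [-0.01, 0.001, 0]
    - [-0.015, 0.0016, 0]
    - [-0.02, 0.0022, 0]
    - [-0.02, 0.0022, 0]
    - [-0.02, 0.0022, 0]
    - [-0.02, 0.0022, 0]
    - [-0.02, 0.0022, 0]
    - [-0.015, 0.0016, 0]
    - [-0.01, 0.001, 0]
    - [0, 0, 0]
  dr:
    - [0, 0, 0]
    - [0, 0, 0]
    - [0, 0, 0]
    - [0, 0, 0]
    - [0, 0, 0]
    - [0, 0, 0]
    - [0, 0, 0]
    - [0, 0, 0]
    - [0, 0, 0]
    - [0, 0, 0]

```text
time_s: 7.33
position: [0.3751, 0.3113, 0.0877]
tool_rot: [0.0, 0.999, -0.054, 0.0]
contact_force: [-0.7, 0.0, -1.1]
gripper_width: 0.27
```

Run:
```python
from h import *
plan([.547,.293,.088],Rt(-6.2,0))
p,im,d=cap('top','top1.png'); print(find('scoop','top',p))
```

```text
t 7.3 pos [0.3751 0.3113 0.0877] yaw/tilt (np.float64(-6.15), np.float64(0.05)) w 0.27 F [-0.7  0.  -1.1]
dp [171.9 -18.3   0.3] dr [ 0.03  0.05 -0.05] minrows 4.1
q [ 0.56  0.51  2.03 -0.    0.59  2.24]
[(0.76, [0.492, 0.302, 0.001])]
```

View pics/top1.png

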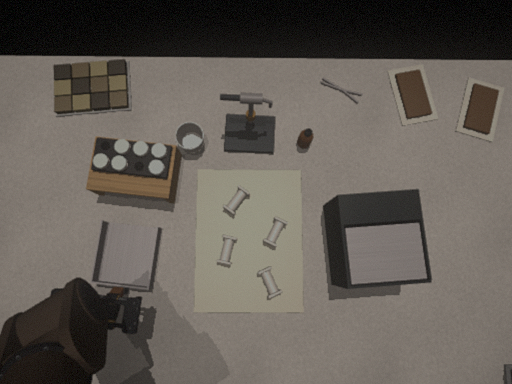

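>>> drive_tool:
  jaw: [-1, -1, -1, -1, -1, -1, -1, -1, -1, -1]
  xyz:
    - [0, 0, 0]
    - [0, 0, 0]
    - [0, 0, 0]
    - [0, 0, 0]
    - [0, 0, 0.01]
    - [0, 0, 0.03]
    - [0, 0, 0.03]
    - [0, 0, 0.03]
    - [0, 0, 0.03]
    - [0, 0, 0.03]
  dr:
    - [0, 0, 0]
    - [0, 0, 0]
    - [0, 0, 0]
    - [0, 0, 0]
    - [0, 0, 0]
    - [0, 0, 0]
    - [0, 0, 0]
    - [0, 0, 0]
    - [0, 0, 0]
    - [0, 0, 0]

```text
time_s: 8.27
position: [0.377, 0.3111, 0.25]
tool_rot: [-0.0, 0.999, -0.054, 0.001]
contact_force: [1.0, -0.2, 0.8]
gripper_width: 0.917
```

>>> drive_tool:
  jaw: [-1, -1, -1, -1, -1, -1, -1, -1, -1, -1]
  xyz:
    - [0.02, -0.02, 0]
    - [0.02, -0.03, 0]
    - [0.02, -0.03, 0]
    - [0.02, -0.03, 0]
    - [0.02, -0.03, 0]
    - [0.02, -0.03, 0]
    - [0.02, -0.03, 0]
    - [0.01, -0.03, 0]
    - [0, -0.02, 0]
    - [0, 0, 0]
  dr:
    - [0, 0, 0]
    - [0, 0, 0]
    - [0, 0, 0]
    - [0, 0, 0]
    - [0, 0, 0]
    - [0, 0, 0]
    - [0, 0, 0]
    - [0, 0, 0]
    - [0, 0, 0]
    - [0, 0, 0]

```text
time_s: 9.1
position: [0.5276, 0.0581, 0.2481]
tool_rot: [0.0, 0.998, -0.056, 0.001]
contact_force: [-0.2, 0.2, -0.0]
gripper_width: 0.999
```

```bash
cat > reels.py <<'E'
from h import *
def comps(X,d,z0,z1,x0,x1,y0,y1,mn=150):
    m=((X[...,0]>x0)&(X[...,0]<x1)&(X[...,1]>y0)&(X[...,1]<y1)&(X[...,2]>z0)&(X[...,2]<z1)&(d>0)).astype(np.uint8)
    n,l,s,c=cv2.connectedComponentsWithStats(m); o=[]
    for k in range(1,n):
        if s[k,4]<mn: continue
        P=X[l==k]; r=cv2.minAreaRect((P[:,:2]*1000).astype(np.float32))
        b=cv2.boxPoints(r); e0=b[1]-b[0];e1=b[2]-b[1]; e=e0 if np.linalg.norm(e0)>np.linalg.norm(e1) else e1
        a=(np.degrees(np.arctan2(e[1],e[0]))+90)%180-90
        o.append((np.round(r[0],1),np.round(sorted(r[1]),1),round(a,1),s[k,4]))
    return o
E
python3 - <<'E'
from reels import *
p,im,d=cap('top','top2.png');X=backproj(p,d)
print('reels');[print(*o) for o in comps(X,d,.008,.05,.36,.72,-.18,.19)]
print('scoop');[print(*o) for o in comps(X,d,.002,.06,.33,.6,.19,.42)]
print('handle');[print(*o) for o in comps(X,d,.06,.13,.3,.5,.19,.42,50)]
print(find('scoop','top',p),find('scoop_grip','top',p),find('scoop_lip','top',p),find('reel1','top',p))
plan([.426,-.051,.1],Rt(0,0))
E
```

```text
reels
[547.8 -65.7] [34.9 67.9] -25.4 264
[426.  -50.9] [34.6 68.3] 24.0 317
scoop
[493.4 326. ] [156.3 190.3] -13.0 3105
handle
[389.9 308.6] [26.8 49.9] -6.7 356
[(0.94, [0.495, 0.301, 0.005])] [(0.72, [0.391, 0.308, 0.095]), (0.5, [0.523, -0.288, -0.002])] [(0.63, [0.568, 0.288, 0.004])] [(0.71, [0.547, -0.07, 0.018]), (0.57, [0.427, -0.051, 0.017]), (0.45, [0.502, 0.054, 0.019])]
t 9.3 pos [0.527  0.0622 0.248 ] yaw/tilt (np.float64(-6.17), np.float64(0.13)) w 1.0 F [-0.5  0.   0. ]
dp [-101.  -113.2 -148. ] dr [-0.01  0.14  6.17] minrows 5.1
q [-0.01  0.34  1.77  0.    1.03  1.67]
```

>>> drive_tool:
  jaw: [-0.2, -0.2, -0.2, -0.2, -0.2, -0.2, -0.2, -0.2, -0.2, -0.2]
  xyz:
    - [-0.006, -0.002, -0.02]
    - [-0.006, -0.002, -0.03]
    - [-0.006, -0.002, -0.03]
    - [-0.006, -0.003, -0.03]
    - [0, 0, -0.03]
    - [0, 0, -0.03]
    - [0, 0, -0.025]
    - [0, 0, -0.02]
    - [0, 0, -0.011]
    - [0, 0, 0]
  dr:
    - [0, 0, -1.8]
    - [0, 0, -1.8]
    - [0, 0, -1.8]
    - [0, 0, -1.7]
    - [0, 0, 0]
    - [0, 0, 0]
    - [0, 0, 0]
    - [0, 0, 0]
    - [0, 0, 0]
    - [0, 0, 0]
  grip_force: 15

```text
time_s: 10.18
position: [0.5022, 0.0533, 0.0197]
tool_rot: [0.0, 0.993, -0.115, -0.001]
contact_force: [-0.1, 0.4, -0.1]
gripper_width: 0.601
```

>>> drive_tool:
  jaw: [1, 1, 1, 1, 1, 1, 1, 1, 1, 1]
  xyz:
    - [0, 0, 0]
    - [0, 0, 0]
    - [0, 0, 0]
    - [0, 0, 0]
    - [0, 0, 0]
    - [0, 0, 0]
    - [0, 0, 0]
    - [0, 0, 0.01]
    - [0, 0, 0.025]
    - [0, 0, 0.03]
  dr:
    - [0, 0, 0]
    - [0, 0, 0]
    - [0, 0, 0]
    - [0, 0, 0]
    - [0, 0, 0]
    - [0, 0, 0]
    - [0, 0, 0]
    - [0, 0, 0]
    - [0, 0, 0]
    - [0, 0, 0]

```text
time_s: 11.02
position: [0.5023, 0.0522, 0.0867]
tool_rot: [0.0, 0.993, -0.116, -0.001]
contact_force: [0.9, -0.0, -0.4]
gripper_width: 0.248
```

Run:
```python
from h import *
p,im,d=cap('wrist','w3.png')
plan([.4655,.3316,.105],Rt(-6.4,0))
```

```text
t 11.1 pos [0.5046 0.0523 0.0923] yaw/tilt (np.float64(-13.32), np.float64(0.37)) w 0.251 F [3.3 0.2 5.2]
dp [-39.1 279.3  12.7] dr [-0.    0.37  6.92] minrows 6.8
q [-0.03  0.52  1.99 -0.    0.62  1.78]
```

View pics/w3.png

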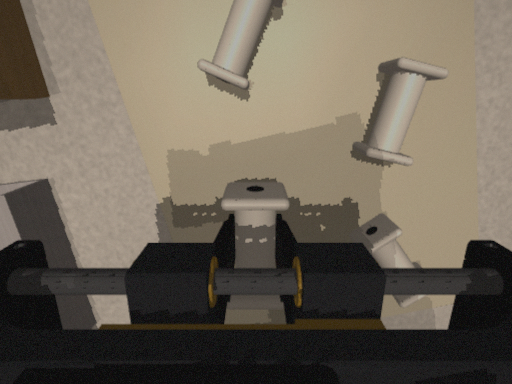

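>>> drive_tool:
  jaw: [1, 1, 1, 1, 1, 1, 1, 1, 1, 1]
  xyz:
    - [-0.004, 0.02, 0.013]
    - [-0.004, 0.03, 0]
    - [-0.004, 0.03, 0]
    - [-0.004, 0.035, 0]
    - [-0.004, 0.035, 0]
    - [-0.004, 0.035, 0]
    - [-0.004, 0.035, 0]
    - [-0.004, 0.03, 0]
    - [-0.004, 0.02, 0]
    - [-0.003, 0.009, 0]
  dr:
    - [0, 0, 0.7]
    - [0, 0, 0.7]
    - [0, 0, 0.7]
    - [0, 0, 0.7]
    - [0, 0, 0.7]
    - [0, 0, 0.7]
    - [0, 0, 0.7]
    - [0, 0, 0.7]
    - [0, 0, 0.7]
    - [0, 0, 0.6]

```text
time_s: 11.9
position: [0.4636, 0.3337, 0.1001]
tool_rot: [-0.0, 0.999, -0.055, 0.001]
contact_force: [-0.2, 0.4, -0.3]
gripper_width: 0.248
```

>>> drive_tool:
  jaw: [1, 1, 1, 1, 1, 1, 0.15, 0.15, 0.15, 0.15]
  xyz:
    - [0, 0, -0.015]
    - [0, 0, -0.015]
    - [0, 0, -0.015]
    - [0, 0, -0.015]
    - [0, 0, -0.012]
    - [0, 0, -0.004]
    - [0, 0, 0]
    - [0, 0, 0]
    - [0, 0, 0]
    - [0, 0, 0]
  dr:
    - [0, 0, 0]
    - [0, 0, 0]
    - [0, 0, 0]
    - [0, 0, 0]
    - [0, 0, 0]
    - [0, 0, 0]
    - [0, 0, 0]
    - [0, 0, 0]
    - [0, 0, 0]
    - [0, 0, 0]

```text
time_s: 12.73
position: [0.4644, 0.3312, 0.0239]
tool_rot: [-0.0, 0.998, -0.056, 0.001]
contact_force: [-0.6, -0.1, -0.3]
gripper_width: 0.414
```

>>> drive_tool:
  jaw: [0.15, 0.15, 0, -0.2, -0.2, -0.2, -0.2, -0.2, -0.2, -0.2]
  xyz:
    - [0, 0, 0.02]
    - [0, 0, 0.03]
    - [0, 0, 0.03]
    - [0.005, -0.02, 0.03]
    - [0.01, -0.04, 0.03]
    - [0.01, -0.04, 0.01]
    - [0.01, -0.04, 0]
    - [0.01, -0.04, 0]
    - [0.01, -0.04, 0]
    - [0.01, -0.02, 0]
  dr:
    - [0, 0, 0]
    - [0, 0, 0]
    - [0, 0, 0]
    - [0, 0, 0]
    - [0, 0, 0]
    - [0, 0, 0]
    - [0, 0, 0]
    - [0, 0, 0]
    - [0, 0, 0]
    - [0, 0, 0]

```text
time_s: 13.57
position: [0.5273, 0.0958, 0.1684]
tool_rot: [0.0, 0.998, -0.057, 0.001]
contact_force: [0.1, 0.1, -0.6]
gripper_width: 0.599
```

Run:
```python
from reels import *
p,im,d=cap('top','top3.png');X=backproj(p,d)
print('reels');[print(*o) for o in comps(X,d,.008,.05,.36,.72,-.18,.19)]
print('handle');[print(*o) for o in comps(X,d,.06,.13,.3,.5,.19,.42,50)]
print('inpan');[print(*o) for o in comps(X,d,.015,.042,.43,.6,.22,.40,50)]
print(find('reel1','top',p))
plan([.548,-.066,.1],Rt(-25.4,0))
```

```text
reels
[626.9  31.3] [35.2 68.1] -36.8 243
[548.1 -65.1] [34.8 68. ] -26.6 306
[426.1 -50.9] [34.7 68.3] 24.0 321
handle
[389.  308.7] [27.3 47.9] -7.0 357
inpan
[502.1 363. ] [  3.2 144.5] -6.4 234
[463.1 328.3] [34.6 68.3] -6.8 324
[(0.82, [0.547, -0.066, 0.02]), (0.61, [0.427, -0.052, 0.019]), (0.53, [0.463, 0.328, 0.02]), (0.52, [0.627, 0.031, 0.015])]
t 13.7 pos [0.5284 0.0962 0.1683] yaw/tilt (np.float64(-6.66), np.float64(0.18)) w 0.599 F [0.6 0.4 0.3]
dp [  19.6 -162.2  -68.3] dr [  0.04   0.18 -18.74] minrows 4.2
q [ 0.06  0.44  1.85 -0.    0.85  1.74]
```

View pics/top3.png

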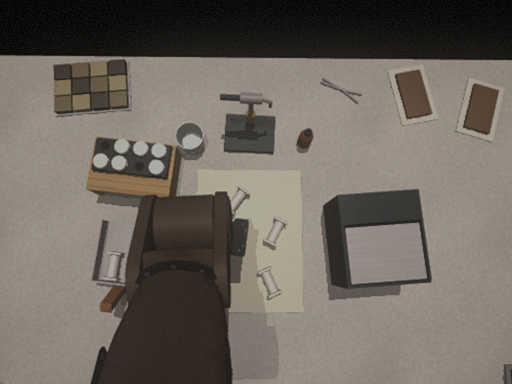

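>>> drive_tool:
  jaw: [-0.2, -0.2, -0.2, -0.2, -0.2, -0.2, -0.2, -0.2, -0.2, -0.2]
  xyz:
    - [0.004, -0.03, 0]
    - [0.004, -0.035, 0]
    - [0.004, -0.035, -0.01]
    - [0.004, -0.035, -0.025]
    - [0.004, -0.027, -0.025]
    - [0, 0, -0.025]
    - [0, 0, -0.025]
    - [0, 0, -0.025]
    - [0, 0, -0.013]
    - [0, 0, 0]
  dr:
    - [0, 0, -4]
    - [0, 0, -4]
    - [0, 0, -4]
    - [0, 0, -4]
    - [0, 0, -3.5]
    - [0, 0, 0]
    - [0, 0, 0]
    - [0, 0, 0]
    - [0, 0, 0]
    - [0, 0, 0]

```text
time_s: 14.5
position: [0.5462, -0.0606, 0.0187]
tool_rot: [0.0, 0.975, -0.224, -0.0]
contact_force: [-0.4, 0.1, -0.8]
gripper_width: 0.597
```

>>> drive_tool:
  jaw: [1, 1, 1, 1, 1, 1, 1, 1, 1, 1]
  xyz:
    - [0, 0, 0]
    - [0, 0, 0]
    - [0, 0, 0]
    - [0, 0, 0]
    - [0, 0, 0]
    - [0, 0, 0]
    - [0, 0, 0.02]
    - [0, 0, 0.03]
    - [0, 0, 0.03]
    - [0, 0, 0]
  dr:
    - [0, 0, 0]
    - [0, 0, 0]
    - [0, 0, 0]
    - [0, 0, 0]
    - [0, 0, 0]
    - [0, 0, 0]
    - [0, 0, 0]
    - [0, 0, 0]
    - [0, 0, 0]
    - [0, 0, 0]

```text
time_s: 15.33
position: [0.549, -0.0618, 0.1056]
tool_rot: [0.0, 0.975, -0.224, 0.005]
contact_force: [1.2, -1.6, -0.0]
gripper_width: 0.252
```

Run:
```python
from h import *
plan([.4589,.270,.105],Rt(-6.4,0))
```

```text
t 15.3 pos [ 0.549  -0.0618  0.1056] yaw/tilt (np.float64(-25.93), np.float64(0.51)) w 0.252 F [ 1.2 -1.6 -0. ]
dp [-90.1 331.8  -0.6] dr [ 0.04  0.52 19.53] minrows 8.2
q [-0.23  0.55  1.87 -0.    0.71  1.79]
```

>>> drive_tool:
  jaw: [1, 1, 1, 1, 1, 1, 1, 1, 1, 1]
  xyz:
    - [-0.009, 0.02, 0]
    - [-0.009, 0.035, 0]
    - [-0.009, 0.038, 0]
    - [-0.009, 0.038, 0]
    - [-0.009, 0.038, 0]
    - [-0.009, 0.038, 0]
    - [-0.009, 0.038, 0]
    - [-0.009, 0.038, 0]
    - [-0.009, 0.03, 0]
    - [-0.009, 0.019, 0]
  dr:
    - [0, 0, 1.95]
    - [0, 0, 1.95]
    - [0, 0, 1.95]
    - [0, 0, 1.95]
    - [0, 0, 1.95]
    - [0, 0, 1.95]
    - [0, 0, 1.95]
    - [0, 0, 1.95]
    - [0, 0, 1.95]
    - [0, 0, 1.95]

```text
time_s: 16.17
position: [0.4562, 0.2733, 0.1006]
tool_rot: [-0.0, 0.999, -0.054, 0.001]
contact_force: [-0.9, 0.2, -0.3]
gripper_width: 0.249
```

>>> drive_tool:
  jaw: [1, 1, 1, 1, 1, 1, 0.15, 0.15, 0.15, 0.15]
  xyz:
    - [0, 0, -0.015]
    - [0, 0, -0.015]
    - [0, 0, -0.015]
    - [0, 0, -0.015]
    - [0, 0, -0.014]
    - [0, 0, -0.005]
    - [0, 0, 0]
    - [0, 0, 0]
    - [0, 0, 0]
    - [0, 0, 0]
  dr:
    - [0, 0, 0]
    - [0, 0, 0]
    - [0, 0, 0]
    - [0, 0, 0]
    - [0, 0, 0]
    - [0, 0, 0]
    - [0, 0, 0]
    - [0, 0, 0]
    - [0, 0, 0]
    - [0, 0, 0]

```text
time_s: 17.0
position: [0.457, 0.2705, 0.0218]
tool_rot: [-0.0, 0.998, -0.056, 0.001]
contact_force: [-0.0, -0.4, -0.0]
gripper_width: 0.416
```

>>> drive_tool:
  jaw: [0.15, 0.15, 0.15, 0, -0.2, -0.2, -0.2, -0.2, -0.2, -0.2]
  xyz:
    - [0, 0, 0.02]
    - [0, 0, 0.03]
    - [0, 0, 0.03]
    - [0.005, -0.02, 0.03]
    - [0.01, -0.035, 0.03]
    - [0.01, -0.035, 0.01]
    - [0.01, -0.035, 0]
    - [0.01, -0.035, 0]
    - [0.01, -0.03, 0]
    - [0.01, -0.02, 0]
  dr:
    - [0, 0, 0]
    - [0, 0, 0]
    - [0, 0, 0]
    - [0, 0, 0]
    - [0, 0, 0]
    - [0, 0, 0]
    - [0, 0, 0]
    - [0, 0, 0]
    - [0, 0, 0]
    - [0, 0, 0]

```text
time_s: 17.83
position: [0.521, 0.0621, 0.1685]
tool_rot: [0.0, 0.998, -0.057, 0.001]
contact_force: [0.7, 0.8, -0.5]
gripper_width: 0.599
```

Run:
```python
from reels import *
p,im,d=cap('top','top4.png');X=backproj(p,d)
print('reels');[print(*o) for o in comps(X,d,.008,.05,.36,.72,-.18,.19)]
print('handle');[print(*o) for o in comps(X,d,.06,.13,.3,.5,.19,.42,50)]
print('inpan');[print(*o) for o in comps(X,d,.015,.042,.43,.6,.20,.40,50)]
print(find('reel1','top',p))
plan([.426,-.051,.021],Rt(24,0))
```

```text
reels
[425.9 -50.8] [34.4 68.5] 24.0 321
handle
[389.  309.1] [27.4 48.5] -7.5 354
inpan
[502.1 363.2] [  3.6 144.9] -6.7 241
[463.2 328.7] [34.4 68.4] -7.2 320
[461.1 268.6] [33.7 64.8] -7.7 290
[(0.93, [0.461, 0.33, 0.022]), (0.83, [0.428, -0.049, 0.017]), (0.65, [0.625, 0.031, 0.015]), (0.63, [0.457, 0.27, 0.021])]
t 17.9 pos [0.522  0.062  0.1684] yaw/tilt (np.float64(-6.63), np.float64(0.17)) w 0.603 F [-0.2  0.3  0.2]
dp [ -96.  -113.  -147.4] dr [-3.000e-02  1.700e-01  3.063e+01] minrows 5.0
q [-0.01  0.43  1.87 -0.    0.83  1.68]
```

>>> drive_tool:
  jaw: [-0.2, -0.2, -0.2, -0.2, -0.2, -0.2, -0.2, -0.2, -0.2, -0.2]
  xyz:
    - [-0.02, -0.023, 0]
    - [-0.02, -0.03, 0]
    - [-0.02, -0.03, -0.01]
    - [-0.02, -0.02, -0.025]
    - [-0.016, -0.01, -0.025]
    - [0, 0, -0.025]
    - [0, 0, -0.025]
    - [0, 0, -0.02]
    - [0, 0, -0.012]
    - [0, 0, -0.005]
  dr:
    - [0, 0, 5]
    - [0, 0, 5]
    - [0, 0, 5]
    - [0, 0, 5]
    - [0, 0, 5]
    - [0, 0, 5.6]
    - [0, 0, 0]
    - [0, 0, 0]
    - [0, 0, 0]
    - [0, 0, 0]

```text
time_s: 18.77
position: [0.4242, -0.0476, 0.0199]
tool_rot: [-0.001, 0.978, 0.21, -0.0]
contact_force: [0.0, 1.1, 0.6]
gripper_width: 0.6
```

>>> drive_tool:
  jaw: [1, 1, 1, 1, 1, 1, 1, 1, 1, 1]
  xyz:
    - [0, 0, 0]
    - [0, 0, 0]
    - [0, 0, 0]
    - [0, 0, 0]
    - [0, 0, 0]
    - [0, 0, 0]
    - [0, 0, 0.02]
    - [0, 0, 0.03]
    - [0, 0, 0.03]
    - [0, 0, 0]
  dr:
    - [0, 0, 0]
    - [0, 0, 0]
    - [0, 0, 0]
    - [0, 0, 0]
    - [0, 0, 0]
    - [0, 0, 0]
    - [0, 0, 0]
    - [0, 0, 0]
    - [0, 0, 0]
    - [0, 0, 0]

```text
time_s: 19.6
position: [0.4263, -0.0487, 0.1054]
tool_rot: [0.001, 0.978, 0.209, 0.004]
contact_force: [0.9, -0.9, 0.5]
gripper_width: 0.248
```

Run:
```python
from h import *
plan([.5371,.3216,.105],Rt(-6.6,0))
```

```text
t 19.6 pos [ 0.4263 -0.0487  0.1054] yaw/tilt (np.float64(24.18), np.float64(0.4)) w 0.248 F [ 0.9 -0.9  0.5]
dp [110.8 370.3  -0.4] dr [  0.16   0.43 -30.78] minrows 9.3
q [-0.27  0.42  2.16  0.    0.55  0.88]
```

>>> drive_tool:
  jaw: [1, 1, 1, 1, 1, 1, 1, 1, 1, 1]
  xyz:
    - [0.01, 0.025, 0]
    - [0.011, 0.037, 0]
    - [0.011, 0.037, 0]
    - [0.011, 0.037, 0]
    - [0.011, 0.037, 0]
    - [0.011, 0.037, 0]
    - [0.011, 0.037, 0]
    - [0.011, 0.037, 0]
    - [0.011, 0.037, 0]
    - [0.01, 0.035, 0]
  dr:
    - [0, 0, -3.1]
    - [0, 0, -3.1]
    - [0, 0, -3.1]
    - [0, 0, -3.1]
    - [0, 0, -3.1]
    - [0, 0, -3.1]
    - [0, 0, -3.1]
    - [0, 0, -3.1]
    - [0, 0, -3.1]
    - [0, 0, -2.9]

```text
time_s: 20.43
position: [0.5329, 0.3099, 0.101]
tool_rot: [-0.0, 0.998, -0.059, 0.001]
contact_force: [0.7, -0.1, -0.2]
gripper_width: 0.244
```

>>> drive_tool:
  jaw: [1, 1, 1, 1, 1, 1, 1, 1, 1, 1]
  xyz:
    - [0.002, 0.014, 0]
    - [0, 0, 0]
    - [0, 0, -0.01]
    - [0, 0, -0.015]
    - [0, 0, -0.015]
    - [0, 0, -0.015]
    - [0, 0, -0.013]
    - [0, 0, -0.01]
    - [0, 0, 0]
    - [0, 0, 0]
  dr:
    - [0, 0, 0]
    - [0, 0, 0]
    - [0, 0, 0]
    - [0, 0, 0]
    - [0, 0, 0]
    - [0, 0, 0]
    - [0, 0, 0]
    - [0, 0, 0]
    - [0, 0, 0]
    - [0, 0, 0]

```text
time_s: 21.27
position: [0.5348, 0.3205, 0.0226]
tool_rot: [0.0, 0.998, -0.058, 0.001]
contact_force: [-0.1, 0.3, 0.3]
gripper_width: 0.249
```

Run:
```python
from h import *
plan([.5361,.3216,.025],Rt(-6.6,0))
cap('wrist','w4.png')
```

```text
t 21.3 pos [0.5348 0.3205 0.0226] yaw/tilt (np.float64(-6.67), np.float64(0.07)) w 0.249 F [-0.1  0.3  0.3]
dp [1.3 1.1 2.4] dr [0.03 0.07 0.07] minrows 0.1
q [ 0.43  0.75  1.73 -0.    0.67  2.12]
```

View pics/w4.png

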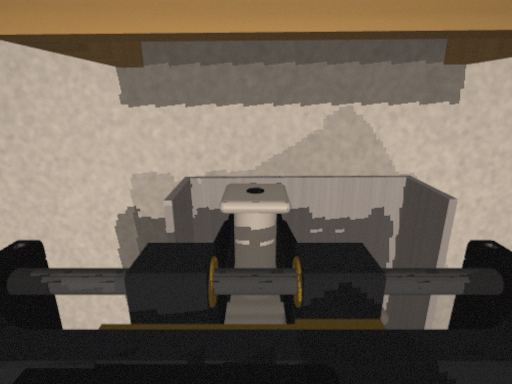

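Reel is just inside the lip (front plate at row ~190, lip at row 178). Release and fetch the last one.

>>> drive_tool:
  jaw: [0.15, 0.15, 0.15, 0.15, 0.15, 0.15, 0.15, 0, -0.2, -0.2]
  xyz:
    - [0, 0, 0]
    - [0, 0, 0]
    - [0, 0, 0]
    - [0, 0, 0]
    - [0, 0, 0.02]
    - [0, 0, 0.03]
    - [0, 0, 0.03]
    - [0.005, -0.02, 0.03]
    - [0.01, -0.035, 0.03]
    - [0.01, -0.035, 0]
  dr:
    - [0, 0, 0]
    - [0, 0, 0]
    - [0, 0, 0]
    - [0, 0, 0]
    - [0, 0, 0]
    - [0, 0, 0]
    - [0, 0, 0]
    - [0, 0, 0]
    - [0, 0, 0]
    - [0, 0, 0]

```text
time_s: 22.15
position: [0.5602, 0.2364, 0.1652]
tool_rot: [-0.001, 0.998, -0.056, 0.005]
contact_force: [0.6, -0.1, 0.2]
gripper_width: 0.57
```

>>> drive_tool:
  jaw: [-0.2, -0.2, -0.2, -0.2, -0.2, -0.2, -0.2, -0.2, -0.2, -0.2]
  xyz:
    - [0.01, -0.035, 0]
    - [0.01, -0.035, 0]
    - [0.01, -0.035, 0]
    - [0.01, -0.035, 0]
    - [0.01, -0.035, 0]
    - [0.01, -0.02, 0]
    - [0, 0, 0]
    - [0, 0, 0]
    - [0, 0, 0]
    - [0, 0, 0]
  dr:
    - [0, 0, -3]
    - [0, 0, -4]
    - [0, 0, -4]
    - [0, 0, -4]
    - [0, 0, -4]
    - [0, 0, -4]
    - [0, 0, -4]
    - [0, 0, -3]
    - [0, 0, 0]
    - [0, 0, 0]

```text
time_s: 22.98
position: [0.6186, 0.0408, 0.1599]
tool_rot: [0.0, 0.95, -0.313, 0.001]
contact_force: [-0.2, -0.9, 1.0]
gripper_width: 0.599
```

Run:
```python
from reels import *
p,im,d=cap('top','top5.png');X=backproj(p,d)
print('reels');[print(*o) for o in comps(X,d,.008,.05,.36,.72,-.18,.19)]
print('handle');[print(*o) for o in comps(X,d,.06,.13,.3,.5,.19,.42,50)]
print('inpan');[print(*o) for o in comps(X,d,.015,.042,.43,.6,.20,.40,50)]
print(find('reel1','top',p))
p,im,d=cap('wrist','w5.png')
print(find('reel1','wrist',p))
plan([.6265,.031,.021],Rt(-36.5,0))
```

```text
reels
handle
[388.6 308.6] [26.2 49. ] -8.0 357
inpan
[502.4 363.1] [  3.4 145.1] -6.2 243
[534.2 318.6] [36.2 68.1] -4.5 311
[515.5 224.6] [ 2.1 88.9] -6.6 90
[463.1 328.3] [35.5 68.4] -7.0 324
[461.1 268.5] [32.6 64.9] -8.3 293
[(0.89, [0.461, 0.327, 0.023]), (0.73, [0.535, 0.321, 0.023]), (0.69, [0.455, 0.266, 0.023]), (0.27, [0.525, -0.285, -0.004])]
[(0.97, [0.626, 0.034, 0.021])]
t 23.2 pos [0.6186 0.0411 0.1599] yaw/tilt (np.float64(-36.54), np.float64(0.12)) w 0.6 F [-0.3 -0.5  0.2]
dp [   7.9  -10.1 -138.9] dr [0.06 0.11 0.04] minrows 3.3
q [-0.04  0.56  1.65 -0.    0.93  2.17]
```

View pics/top5.png

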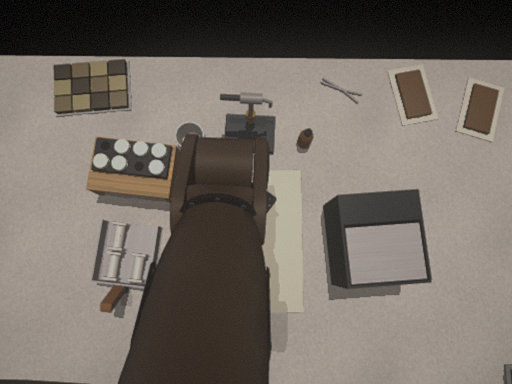

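View pics/w5.png

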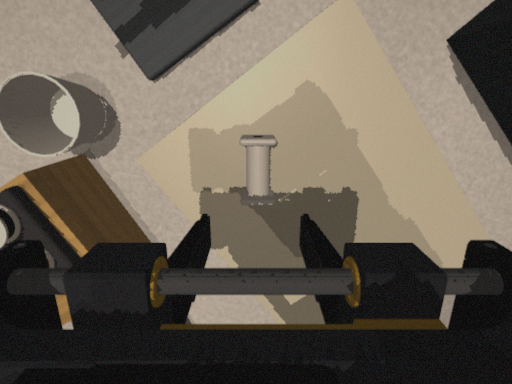

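>>> drive_tool:
  jaw: [-0.2, -0.2, -0.2, -0.2, -0.2, -0.2, -0.2, -0.2, -0.2, -0.2]
  xyz:
    - [0.004, -0.005, -0.01]
    - [0.004, -0.0045, -0.02]
    - [0, 0, -0.025]
    - [0, 0, -0.025]
    - [0, 0, -0.025]
    - [0, 0, -0.02]
    - [0, 0, -0.01]
    - [0, 0, -0.004]
    - [0, 0, 0]
    - [0, 0, 0]
  dr:
    - [0, 0, 0]
    - [0, 0, 0]
    - [0, 0, 0]
    - [0, 0, 0]
    - [0, 0, 0]
    - [0, 0, 0]
    - [0, 0, 0]
    - [0, 0, 0]
    - [0, 0, 0]
    - [0, 0, 0]

```text
time_s: 24.02
position: [0.6272, 0.0312, 0.0215]
tool_rot: [0.0, 0.949, -0.314, 0.001]
contact_force: [-0.1, -0.5, -0.8]
gripper_width: 0.6
```

>>> drive_tool:
  jaw: [1, 1, 1, 1, 1, 1, 1, 1, 1, 1]
  xyz:
    - [0, 0, 0]
    - [0, 0, 0]
    - [0, 0, 0]
    - [0, 0, 0]
    - [0, 0, 0]
    - [0, 0, 0]
    - [0, 0, 0.02]
    - [0, 0, 0.03]
    - [0, 0, 0.03]
    - [0, 0, 0]
  dr:
    - [0, 0, 0]
    - [0, 0, 0]
    - [0, 0, 0]
    - [0, 0, 0]
    - [0, 0, 0]
    - [0, 0, 0]
    - [0, 0, 0]
    - [0, 0, 0]
    - [0, 0, 0]
    - [0, 0, 0]

```text
time_s: 24.85
position: [0.6289, 0.0312, 0.1061]
tool_rot: [-0.001, 0.949, -0.314, 0.005]
contact_force: [0.5, 0.7, 1.1]
gripper_width: 0.246
```

Run:
```python
from h import *
plan([.530,.260,.105],Rt(-6.6,0))
```

```text
t 24.9 pos [0.6289 0.0312 0.1061] yaw/tilt (np.float64(-36.62), np.float64(0.48)) w 0.246 F [0.5 0.7 1.1]
dp [-98.9 228.8  -1.1] dr [-0.06  0.54 30.02] minrows 6.0
q [-0.05  0.64  1.67 -0.    0.83  2.16]
```

>>> drive_tool:
  jaw: [1, 1, 1, 1, 1, 1, 1, 1, 1, 1]
  xyz:
    - [-0.02, 0.01, 0]
    - [-0.02, 0.02, 0]
    - [-0.02, 0.02, 0]
    - [-0.02, 0.02, 0]
    - [-0.01, 0.035, 0]
    - [-0.009, 0.035, 0]
    - [0, 0.035, 0]
    - [0, 0.03, 0]
    - [0, 0.02, 0]
    - [0, 0.005, 0]
  dr:
    - [0, 0, 3.4]
    - [0, 0, 3.4]
    - [0, 0, 3.4]
    - [0, 0, 3.4]
    - [0, 0, 3.4]
    - [0, 0, 3.4]
    - [0, 0, 3.4]
    - [0, 0, 3.4]
    - [0, 0, 2.8]
    - [0, 0, 0]

```text
time_s: 25.68
position: [0.5273, 0.2641, 0.1006]
tool_rot: [-0.0, 0.998, -0.055, 0.001]
contact_force: [0.2, -0.2, -0.4]
gripper_width: 0.249
```

>>> drive_tool:
  jaw: [1, 1, 1, 1, 1, 1, 1, 0.15, 0.15, 0.15]
  xyz:
    - [0, 0, -0.01]
    - [0, 0, -0.015]
    - [0, 0, -0.015]
    - [0, 0, -0.015]
    - [0, 0, -0.013]
    - [0, 0, -0.01]
    - [0, 0, 0]
    - [0, 0, 0]
    - [0, 0, 0]
    - [0, 0, 0]
  dr:
    - [0, 0, 0]
    - [0, 0, 0]
    - [0, 0, 0]
    - [0, 0, 0]
    - [0, 0, 0]
    - [0, 0, 0]
    - [0, 0, 0]
    - [0, 0, 0]
    - [0, 0, 0]
    - [0, 0, 0]

```text
time_s: 26.52
position: [0.5278, 0.2605, 0.0226]
tool_rot: [0.0, 0.998, -0.058, 0.001]
contact_force: [-0.1, 0.1, 0.3]
gripper_width: 0.391
```

>>> drive_tool:
  jaw: [0.15, 0.15, 0.15, 0.15, 0, -0.2, -0.2, -0.2, -0.5, -0.5]
  xyz:
    - [0, 0, 0]
    - [0, 0, 0.02]
    - [0, 0, 0.03]
    - [0, 0, 0.03]
    - [0, 0, 0.03]
    - [-0.01, -0.035, 0.02]
    - [-0.02, -0.035, 0.02]
    - [-0.02, -0.035, 0.01]
    - [-0.02, -0.03, 0]
    - [-0.02, -0.02, 0]
  dr:
    - [0, 0, 0]
    - [0, 0, 0]
    - [0, 0, 0]
    - [0, 0, 0]
    - [0, 0, 0]
    - [0, 0, 0]
    - [0, 0, 0]
    - [0, 0, 0]
    - [0, 0, 0]
    - [0, 0, 0]

```text
time_s: 27.35
position: [0.4381, 0.1069, 0.182]
tool_rot: [-0.0, 0.998, -0.058, 0.002]
contact_force: [-0.1, -0.3, -0.2]
gripper_width: 0.688
```

Run:
```python
from reels import *
p,im,d=cap('top','top6.png');X=backproj(p,d)
print('handle');[print(*o) for o in comps(X,d,.06,.13,.3,.5,.19,.42,50)]
print('inpan');[print(*o) for o in comps(X,d,.015,.042,.43,.6,.20,.40,50)]
print(find('reel1','top',p),find('scoop','top',p),find('scoop_grip','top',p),find('scoop_lip','top',p))
cv2.imwrite('pics/top6c.png',cv2.resize(im[180:340,60:240],None,fx=4,fy=3.6))
plan([.389,.3086,.165],Rt(-6.6,0))
```

```text
handle
[389.3 308.7] [27.1 48.7] -6.6 331
inpan
[502.  363.1] [  3.3 144.7] -6.7 237
[534.2 319. ] [36.2 67.9] -5.4 311
[522.3 259.2] [37.6 76.8] -7.2 353
[522.6 224. ] [ 2.1 74.2] -6.2 75
[463.5 329.2] [35.5 68. ] -6.0 321
[(0.83, [0.463, 0.333, 0.019]), (0.73, [0.535, 0.321, 0.021]), (0.55, [0.786, -0.141, 0.003]), (0.47, [0.457, 0.268, 0.024])] [(0.58, [0.494, 0.299, 0.004]), (0.32, [0.535, 0.321, 0.024])] [(0.82, [0.387, 0.309, 0.094])] [(0.56, [0.567, 0.292, 0.003]), (0.5, [0.387, 0.311, 0.094])]
t 27.6 pos [0.4399 0.1091 0.1817] yaw/tilt (np.float64(-6.65), np.float64(0.19)) w 0.751 F [1.2 0.8 0.3]
dp [-50.9 199.5 -16.7] dr [-0.01  0.19  0.05] minrows 5.0
q [ 0.1   0.32  2.03 -0.    0.8   1.78]
```

View pics/top6c.png

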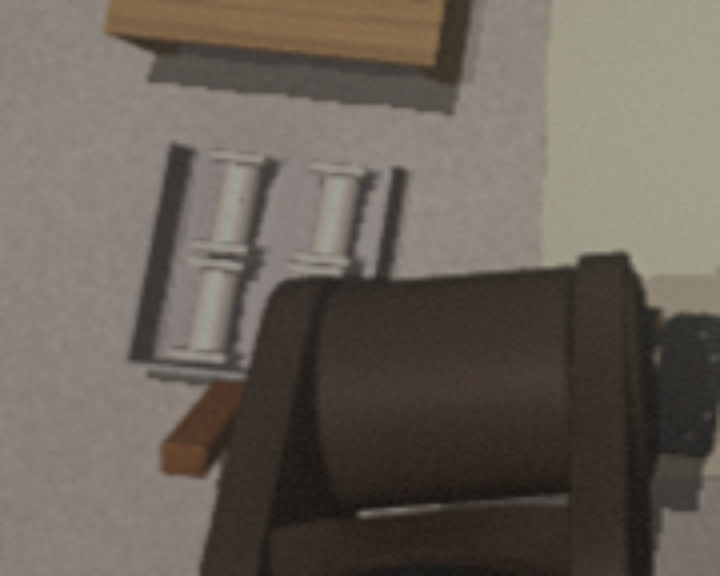

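>>> drive_tool:
  jaw: [-0.5, -0.5, -0.5, -0.5, -0.5, -0.5, -0.5, -0.5, -0.5, -0.5]
  xyz:
    - [-0.007, 0.02, 0]
    - [-0.007, 0.028, 0]
    - [-0.007, 0.03, 0]
    - [-0.007, 0.03, 0]
    - [-0.007, 0.03, 0]
    - [-0.007, 0.03, 0]
    - [-0.007, 0.02, 0]
    - [-0.003, 0.012, 0]
    - [0, 0, -0.01]
    - [0, 0, 0]
  dr:
    - [0, 0, 0]
    - [0, 0, 0]
    - [0, 0, 0]
    - [0, 0, 0]
    - [0, 0, 0]
    - [0, 0, 0]
    - [0, 0, 0]
    - [0, 0, 0]
    - [0, 0, 0]
    - [0, 0, 0]

```text
time_s: 28.43
position: [0.3868, 0.3097, 0.17]
tool_rot: [0.0, 0.998, -0.057, 0.0]
contact_force: [0.4, -0.1, -0.1]
gripper_width: 0.747
```

Run:
```python
from h import *
p,im,d=cap('wrist','w6.png')
print(find('scoop_grip','wrist',p))
plan([.388,.309,.088],Rt(-6.6,0))
```

```text
[(0.73, [0.385, 0.308, 0.09]), (0.59, [0.523, 0.262, 0.026])]
t 28.5 pos [0.3873 0.3089 0.1711] yaw/tilt (np.float64(-6.61), np.float64(0.07)) w 0.749 F [0.1 0.5 0.5]
dp [  0.7   0.1 -83.1] dr [0.03 0.07 0.01] minrows 2.0
q [ 0.54  0.39  1.94 -0.    0.81  2.23]
```

View pics/w6.png

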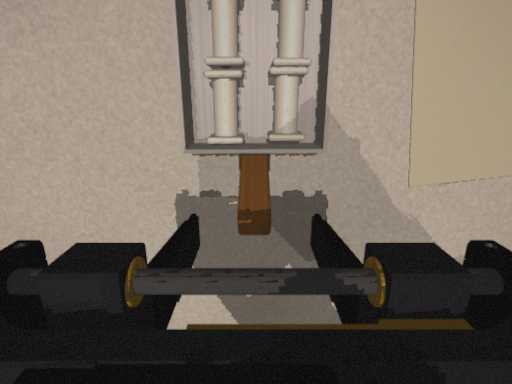

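>>> drive_tool:
  jaw: [-0.5, -0.5, -0.5, -0.5, -0.5, -0.5, 1, 1, 1, 1]
  xyz:
    - [0, 0, -0.015]
    - [0, 0, -0.02]
    - [0, 0, -0.02]
    - [0, 0, -0.018]
    - [0, 0, -0.01]
    - [0, 0, 0]
    - [0, 0, 0]
    - [0, 0, 0]
    - [0, 0, 0]
    - [0, 0, 0]
  dr:
    - [0, 0, 0]
    - [0, 0, 0]
    - [0, 0, 0]
    - [0, 0, 0]
    - [0, 0, 0]
    - [0, 0, 0]
    - [0, 0, 0]
    - [0, 0, 0]
    - [0, 0, 0]
    - [0, 0, 0]
  grip_force: 60

```text
time_s: 29.37
position: [0.3875, 0.309, 0.0892]
tool_rot: [-0.0, 0.998, -0.058, 0.002]
contact_force: [-0.8, 0.1, -0.1]
gripper_width: 0.524
```

>>> drive_tool:
  jaw: [1, 1, 1, 1, 1, 1, 1, 1, 1, 1]
  xyz:
    - [0, 0, 0]
    - [0, 0, 0]
    - [0, 0, 0]
    - [0, 0, 0]
    - [0, 0, 0]
    - [0, 0, 0]
    - [0, 0, 0]
    - [0, 0, 0]
    - [0, 0, 0]
    - [0, 0, 0]
  dr:
    - [0, 0, 0]
    - [0, 0, 0]
    - [0, 0, 0]
    - [0, 0, 0]
    - [0, 0, 0]
    - [0, 0, 0]
    - [0, 0, 0]
    - [0, 0, 0]
    - [0, 0, 0]
    - [0, 0, 0]

```text
time_s: 30.2
position: [0.3873, 0.309, 0.0885]
tool_rot: [-0.0, 0.998, -0.058, 0.001]
contact_force: [-2.2, 2.1, 4.7]
gripper_width: 0.275
```

Run:
```python
from reels import *
plan([.388,.309,.088],Rt(-6.6,0))
p,im,d=cap('top','top7.png');X=backproj(p,d)
print('inpan');[print(*o) for o in comps(X,d,.015,.042,.43,.6,.20,.40,50)]
print(find('reel1','top',p))
```

```text
t 30.2 pos [0.3873 0.309  0.0885] yaw/tilt (np.float64(-6.63), np.float64(0.13)) w 0.275 F [-2.2  2.1  4.7]
dp [ 0.7  0.  -0.5] dr [-0.02  0.13  0.03] minrows 0.0
q [ 0.54  0.52  2.02 -0.    0.6   2.23]
inpan
[502.4 362.3] [  3.6 145.3] -6.2 236
[534.3 318.5] [35.6 68.1] -7.3 305
[494.6 262.4] [ 36.5 133.3] -9.7 597
[494.9 226.5] [  2.6 129.5] -6.2 132
[463.2 327.3] [34.3 68.2] -5.8 318
[(0.91, [0.461, 0.328, 0.022]), (0.69, [0.458, 0.267, 0.022]), (0.64, [0.534, 0.32, 0.022]), (0.57, [0.524, 0.257, 0.02])]
```

```bash
cat > tip.py <<'E'
from h import *; from ik import ik,LO,HI
bc=np.array([.5255,-.287]);by=4.4
b=np.array([np.cos(np.radians(by)),np.sin(np.radians(by))])
TX,TZ=-.184,.0885   # TCP from lip bottom in scoop frame
def tcp(al,s,th,lift=0.0,yaw=by):
    "bin frame: al flap deg, s lip distance, th pitch deg"
    a=np.radians(al);t=np.radians(th)
    x=s*np.cos(a)+.002*np.sin(a)+lift*np.sin(a);z=-s*np.sin(a)+.002*np.cos(a)+lift*np.cos(a)
    x+=TX*np.cos(t)+TZ*np.sin(t); z+=-TX*np.sin(t)+TZ*np.cos(t)
    return np.array([*(bc+b*(-.091+x)),.161+z]),Rt(yaw,-th)
def seq(W,q=None):
    "W list of (pos,rot); prints per row deltas from current"
    s,p,r=cur(); q=s['joint_pos'] if q is None else q
    for P,Ro in W:
        q2,e=ik(P,Ro,q)
        print(np.round(P,4),'dp',np.round((P-p)*1000,1),'dr',np.round(np.degrees((Ro*r.inv()).as_rotvec()),2),'q',np.round(q2,2),'e%.4f'%e,'dq/row max',np.round(np.abs(q2-q).max(),2),'BAD' if (q2<LO).any() or (q2>HI).any() else '')
        p,r,q=P,Ro,q2
E
python3 - <<'E'
from tip import *
print('carry')
seq([(np.array([.387,.309,.14]),Rt(-6.6,10)),(np.array([.387,.309,.30]),Rt(-6.6,10)),(np.array([.375,.15,.38]),Rt(-3,10)),(np.array([.37,0,.38]),Rt(0,10)),(np.array([.36,-.15,.38]),Rt(2,10)),(tcp(0,.1,-10,.12)[0],Rt(4.4,10)),tcp(0,.1,0,.03),tcp(0,.1,8,.01)])
E
```

```text
carry
[0.387 0.309 0.14 ] dp [-0.3  0.  51.5] dr [-1.17 -9.8   0.03] q [ 0.6   0.41  2.04 -0.21  0.57  2.46] e0.0000 dq/row max 0.23 
[0.387 0.309 0.3  ] dp [  0.   0. 160.] dr [0. 0. 0.] q [ 0.6   0.19  1.84 -0.14  0.99  2.35] e0.0000 dq/row max 0.42 
[0.375 0.15  0.38 ] dp [ -12. -159.   80.] dr [0.  0.  3.6] q [ 0.25 -0.05  1.89 -0.06  1.14  1.89] e0.0000 dq/row max 0.46 
[0.37 0.   0.38] dp [  -5. -150.    0.] dr [-0.  0.  3.] q [-0.21 -0.12  1.95  0.04  1.15  1.35] e0.0000 dq/row max 0.54 
[ 0.36 -0.15  0.38] dp [ -10. -150.    0.] dr [-0.  0.  2.] q [-0.64 -0.08  1.91  0.12  1.17  0.86] e0.0000 dq/row max 0.49 
[ 0.3385 -0.3014  0.3382] dp [ -21.5 -151.4  -41.8] dr [0.  0.  2.4] q [-0.96  0.08  1.86  0.17  1.11  0.46] e0.0000 dq/row max 0.39 
[ 0.351  -0.3004  0.2815] dp [ 12.5   1.  -56.7] dr [-0.77  9.97 -0.  ] q [-0.85  0.2   1.87  0.    1.07  0.64] e0.0000 dq/row max 0.18 
[ 0.3651 -0.2993  0.2862] dp [14.1  1.1  4.7] dr [-0.61  7.98  0.  ] q [-0.77  0.25  1.79 -0.11  1.2   0.77] e0.0000 dq/row max 0.13
```

>>> drive_tool:
  jaw: [1, 1, 1, 1, 1, 1, 1, 1, 1, 1]
  xyz:
    - [0, 0, 0.003]
    - [0, 0, 0.005]
    - [0, 0, 0.005]
    - [0, 0, 0.005]
    - [0, 0, 0.005]
    - [0, 0, 0.005]
    - [0, 0, 0.005]
    - [0, 0, 0.005]
    - [0, 0, 0.006]
    - [0, 0, 0.006]
  dr:
    - [-0.11, -1, 0]
    - [-0.11, -1, 0]
    - [-0.11, -1, 0]
    - [-0.11, -1, 0]
    - [-0.11, -1, 0]
    - [-0.11, -1, 0]
    - [-0.11, -1, 0]
    - [-0.11, -1, 0]
    - [-0.11, -1, 0]
    - [-0.11, -1, 0]

```text
time_s: 31.13
position: [0.3871, 0.3088, 0.139]
tool_rot: [0.005, 0.994, -0.058, 0.089]
contact_force: [1.0, 0.4, -3.4]
gripper_width: 0.271
```

Run:
```python
from reels import *
plan([.388,.309,.3],Rt(-6.6,10))
p,im,d=cap('top','top8.png')
p,im,d=cap('scene','sc8.png');print(find('scoop_lip','scene',p),find('scoop_grip','scene',p))
a=cv2.imread('pics/top8.png')[170:330,60:240]; b=im[90:240,200:400]
cv2.imwrite('pics/m8.png',np.hstack([cv2.resize(a,(400,360)),cv2.resize(b,(400,360))]))
print(manip.sense()['wrist_torque'])
```

```text
t 31.1 pos [0.3871 0.3088 0.139 ] yaw/tilt (np.float64(-6.62), np.float64(10.27)) w 0.271 F [ 1.   0.4 -3.4]
dp [  0.9   0.2 161. ] dr [-0.04  0.28  0.02] minrows 3.9
q [ 0.6   0.41  2.05 -0.22  0.56  2.47]
[(0.93, [0.582, 0.286, 0.085])] [(0.66, [0.544, 0.313, 0.1]), (0.62, [0.388, 0.305, 0.142])]
[ 0.1270699   0.52384454 -0.03239057]
```

View pics/m8.png

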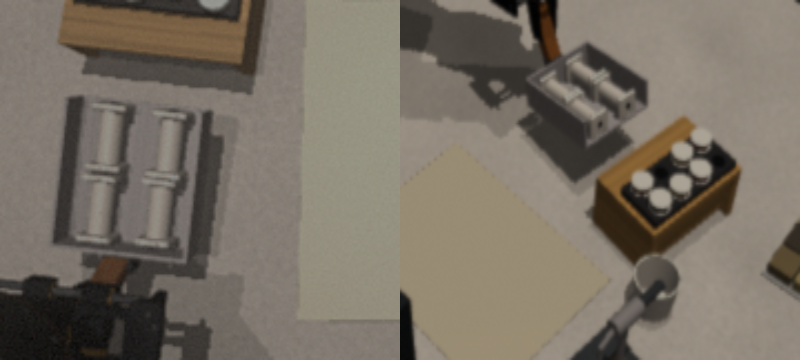

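>>> drive_tool:
  jaw: [1, 1, 1, 1, 1, 1, 1, 1, 1, 1]
  xyz:
    - [0, 0, 0.01]
    - [0, 0, 0.018]
    - [0, 0, 0.022]
    - [0, -0.004, 0.022]
    - [-0.001, -0.008, 0.022]
    - [-0.001, -0.012, 0.022]
    - [-0.001, -0.016, 0.022]
    - [-0.001, -0.02, 0.022]
    - [-0.001, -0.022, 0.02]
    - [-0.001, -0.024, 0.02]
  dr:
    - [0, 0, 0]
    - [0, 0, 0]
    - [0, 0, 0]
    - [0, 0, 0]
    - [0, 0, 0.3]
    - [0, 0, 0.4]
    - [0, 0, 0.4]
    - [0, 0, 0.4]
    - [0, 0, 0.4]
    - [0, 0, 0.4]

```text
time_s: 32.17
position: [0.3808, 0.2021, 0.339]
tool_rot: [0.003, 0.995, -0.037, 0.088]
contact_force: [1.2, 0.3, -2.0]
gripper_width: 0.268
```

>>> drive_tool:
  jaw: [1, 1, 1, 1, 1, 1, 1, 1, 1, 1]
  xyz:
    - [-0.001, -0.025, 0.015]
    - [-0.001, -0.025, 0.01]
    - [-0.001, -0.025, 0.005]
    - [-0.001, -0.025, 0]
    - [-0.001, -0.025, 0]
    - [-0.001, -0.025, 0]
    - [-0.001, -0.025, 0]
    - [-0.001, -0.025, 0]
    - [-0.001, -0.025, 0]
    - [-0.001, -0.025, 0]
  dr:
    - [0, 0, 0.4]
    - [0, 0, 0.4]
    - [0, 0, 0.4]
    - [0, 0, 0.4]
    - [0, 0, 0.4]
    - [0, 0, 0.4]
    - [0, 0, 0.4]
    - [0, 0, 0.4]
    - [0, 0, 0.4]
    - [0, 0, 0.4]

```text
time_s: 33.0
position: [0.3707, -0.0484, 0.3681]
tool_rot: [-0.0, 0.996, -0.003, 0.088]
contact_force: [0.5, 0.2, -3.3]
gripper_width: 0.271
```

>>> drive_tool:
  jaw: [1, 1, 1, 1, 1, 1, 1, 1, 1, 1]
  xyz:
    - [-0.002, -0.025, 0]
    - [-0.002, -0.025, 0]
    - [-0.002, -0.025, 0]
    - [-0.002, -0.025, 0]
    - [-0.002, -0.025, 0]
    - [-0.002, -0.025, 0]
    - [-0.002, -0.02, 0]
    - [-0.002, -0.015, 0]
    - [-0.002, -0.01, 0]
    - [-0.002, -0.005, 0]
  dr:
    - [0, 0, 0.4]
    - [0, 0, 0.4]
    - [0, 0, 0.4]
    - [0, 0, 0.4]
    - [0, 0, 0.4]
    - [0, 0, 0.4]
    - [0, 0, 0.4]
    - [0, 0, 0.4]
    - [0, 0, 0.4]
    - [0, 0, 0.4]

```text
time_s: 33.83
position: [0.3508, -0.2485, 0.3678]
tool_rot: [-0.004, 0.996, 0.032, 0.088]
contact_force: [0.6, -0.2, -2.5]
gripper_width: 0.269
```

Run:
```python
from tip import *
plan(tcp(0,.1,-10,.12)[0],Rt(4.4,10))
p,im,d=cap('top','top9.png');print(find('scoop_lip','top',p))
```

```text
t 33.8 pos [ 0.3508 -0.2485  0.3678] yaw/tilt (np.float64(3.64), np.float64(10.12)) w 0.269 F [ 0.6 -0.2 -2.5]
dp [-12.4 -52.9 -29.6] dr [-0.12  0.11  0.76] minrows 1.5
q [-0.86  0.02  1.86  0.15  1.16  0.6 ]
[(0.69, [0.543, -0.235, 0.316])]
```

View pics/top9.png

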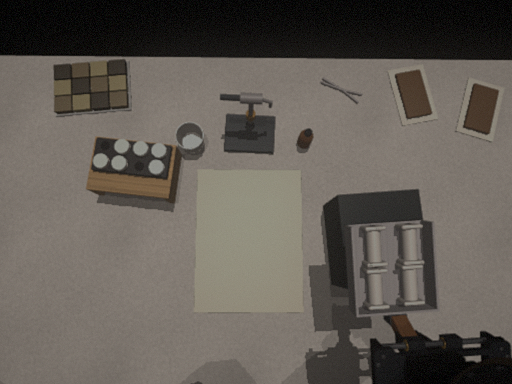

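Run:
```python
from tip import *
seq([tcp(0,.1,0,.04),tcp(0,.1,10,.015)])
```

```text
[ 0.351  -0.3004  0.2915] dp [  0.2 -52.8 -76.4] dr [-0.82 10.1   0.77] q [-0.85  0.19  1.85  0.    1.1   0.64] e0.0000 dq/row max 0.17 
[ 0.3691 -0.299   0.2971] dp [18.1  1.4  5.6] dr [-0.77  9.97  0.  ] q [-0.75  0.26  1.75 -0.14  1.25  0.79] e0.0000 dq/row max 0.15
```

>>> drive_tool:
  jaw: [1, 1, 1, 1, 1, 1, 1, 1, 1, 1]
  xyz:
    - [0, -0.004, 0]
    - [0, -0.008, 0]
    - [0, -0.011, -0.005]
    - [0, -0.011, -0.01]
    - [0, -0.009, -0.012]
    - [0, -0.006, -0.014]
    - [0, -0.004, -0.014]
    - [0, 0, -0.012]
    - [0, 0, -0.009]
    - [0, 0, 0]
  dr:
    - [0, 0, 0.4]
    - [0, 0, 0.37]
    - [-0.1, 1.2, 0]
    - [-0.1, 1.3, 0]
    - [-0.1, 1.3, 0]
    - [-0.1, 1.3, 0]
    - [-0.1, 1.3, 0]
    - [-0.1, 1.3, 0]
    - [-0.1, 1.3, 0]
    - [-0.1, 1.1, 0]

```text
time_s: 34.77
position: [0.3509, -0.2994, 0.2903]
tool_rot: [-0.002, 0.999, 0.039, -0.002]
contact_force: [-1.0, 0.2, -3.4]
gripper_width: 0.268
```

>>> drive_tool:
  jaw: [1, 1, 1, 1, 1, 1, 1, 1, 1, 1]
  xyz:
    - [0.002, 0, 0.001]
    - [0.002, 0, 0.001]
    - [0.002, 0, 0.001]
    - [0.002, 0, 0.001]
    - [0.002, 0.001, 0.0005]
    - [0.002, 0, 0.0005]
    - [0.002, 0, 0.0005]
    - [0.002, 0, 0]
    - [0.002, 0, 0]
    - [0, 0, 0]
  dr:
    - [-0.08, 1, 0]
    - [-0.08, 1, 0]
    - [-0.08, 1, 0]
    - [-0.08, 1, 0]
    - [-0.08, 1, 0]
    - [-0.08, 1, 0]
    - [-0.08, 1, 0]
    - [-0.08, 1, 0]
    - [-0.08, 1, 0]
    - [-0.08, 1, 0]

```text
time_s: 35.6
position: [0.3695, -0.2992, 0.2978]
tool_rot: [0.003, 0.995, 0.039, -0.088]
contact_force: [0.3, -0.1, -3.1]
gripper_width: 0.272
```

Run:
```python
from tip import *
plan(*tcp(0,.1,10,.015))
p,im,d=cap('top','top10.png');print(find('scoop_lip','top',p))
p2,im2,_=cap('scene','sc10.png');print(find('scoop_lip','scene',p2))
print('lip exp', np.round([*(bc+b*.009),.163+.015],3))
cv2.imwrite('pics/m10.png',np.hstack([cv2.resize(im[170:340,310:500],(400,360)),cv2.resize(im2[120:300,70:270],(400,360))]))
W=[]
for al,th in [(4,12),(8,16),(12,20),(16,24),(21,29),(26,34),(31,39),(36,44),(41,49),(46,54),(50,58),(54,62)]: W.append(tcp(al,.1,th))
seq(W)
```

```text
t 35.6 pos [ 0.3695 -0.2992  0.2978] yaw/tilt (np.float64(4.44), np.float64(-10.08)) w 0.272 F [ 0.3 -0.1 -3.1]
dp [-0.4  0.2 -0.7] dr [-0.03 -0.08 -0.04] minrows 0.0
q [-0.75  0.26  1.75 -0.14  1.25  0.79]
[(0.73, [0.533, -0.286, 0.181]), (0.6, [0.808, -0.002, 0.001])]
[(0.82, [0.534, -0.285, 0.179])]
lip exp [ 0.534 -0.286  0.178]
[ 0.3733 -0.2987  0.2808] dp [  4.    0.3 -16.8] dr [-0.21  2.   -0.04] q [-0.73  0.29  1.76 -0.16  1.24  0.82] e0.0000 dq/row max 0.03 
[ 0.3818 -0.2981  0.2849] dp [8.5 0.7 4. ] dr [-0.31  3.99  0.  ] q [-0.7   0.32  1.71 -0.2   1.32  0.87] e0.0000 dq/row max 0.07 
[ 0.3905 -0.2974  0.2883] dp [8.7 0.7 3.4] dr [-0.31  3.99 -0.  ] q [-0.67  0.36  1.66 -0.24  1.39  0.9 ] e0.0000 dq/row max 0.07 
[ 0.3995 -0.2967  0.291 ] dp [9.  0.7 2.8] dr [-0.31  3.99  0.  ] q [-0.64  0.39  1.62 -0.27  1.46  0.93] e0.0000 dq/row max 0.07 
[ 0.4109 -0.2958  0.2936] dp [11.4  0.9  2.6] dr [-0.38  4.99 -0.  ] q [-0.6   0.44  1.56 -0.31  1.55  0.96] e0.0000 dq/row max 0.09 
[ 0.4225 -0.2949  0.2952] dp [11.6  0.9  1.6] dr [-0.38  4.99 -0.  ] q [-0.57  0.48  1.51 -0.34  1.64  0.99] e0.0000 dq/row max 0.09 
[ 0.4342 -0.294   0.2958] dp [11.7  0.9  0.6] dr [-0.38  4.99 -0.  ] q [-0.54  0.53  1.46 -0.38  1.72  1.  ] e0.0000 dq/row max 0.09 
[ 0.4459 -0.2931  0.2953] dp [11.7  0.9 -0.5] dr [-0.38  4.99  0.  ] q [-0.52  0.58  1.41 -0.41  1.81  1.02] e0.0000 dq/row max 0.08 
[ 0.4576 -0.2922  0.2938] dp [11.6  0.9 -1.5] dr [-0.38  4.99  0.  ] q [-0.5   0.64  1.36 -0.45  1.89  1.02] e0.0000 dq/row max 0.08 
[ 0.469  -0.2913  0.2913] dp [11.5  0.9 -2.5] dr [-0.38  4.99 -0.  ] q [-0.48  0.69  1.31 -0.48  1.96  1.02] e0.0000 dq/row max 0.08 
[ 0.478  -0.2907  0.2886] dp [ 9.   0.7 -2.7] dr [-0.31  3.99  0.  ] q [-0.46  0.73  1.27 -0.51  2.03  1.02] e0.0000 dq/row max 0.06 
[ 0.4868 -0.29    0.2853] dp [ 8.8  0.7 -3.3] dr [-0.31  3.99  0.  ] q [-0.45  0.77  1.24 -0.54  2.08  1.02] e0.0000 dq/row max 0.06
```

View pics/m10.png

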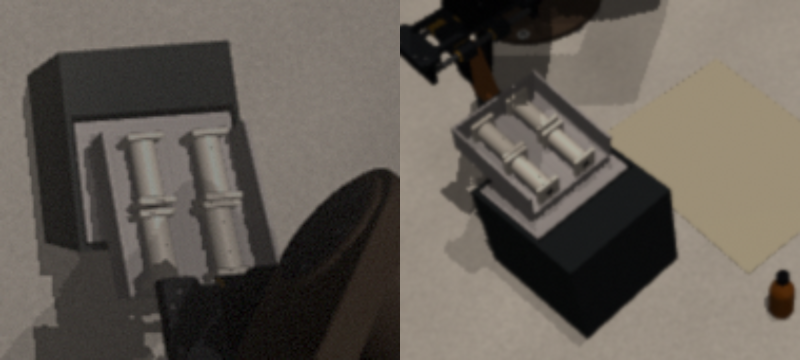

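Run:
```python
from tip import *
p,im,d=cap('top');X=backproj(p,d)
P=X[(d>0)&(X[...,0]>.40)&(X[...,0]<.56)&(X[...,1]<-.19)&(X[...,1]>-.40)]
# bin frame
def bf(P):
    r=P[:,:2]-bc; return np.c_[r@b, r@np.array([-b[1],b[0]]),P[:,2]]
Q=bf(P)
# transform into scoop-ish: look near lip x in -0.03..0.0
for x0 in (-.04,-.02,-.005):
    S=Q[(abs(Q[:,0]-x0)<.006)]; w_=S[(S[:,2]>.214-x0*.18)]
    print(x0,'high pts y', np.round([w_[:,1].min(),w_[:,1].max()],4) if len(w_) else None, 'n',len(w_), np.round(np.sort(np.unique(np.round(w_[:,1],3))),3).tolist())
F=Q[(abs(Q[:,2]-.163)<.004)&(Q[:,0]>-.09)&(Q[:,0]<.03)]
print('flap y',F[:,1].min(),F[:,1].max())
```

```text
-0.04 high pts y [-0.0698  0.0705] n 297 [-0.07, -0.069, -0.068, -0.067, -0.066, -0.065, -0.064, -0.041, -0.04, -0.039, -0.038, -0.037, -0.036, -0.035, -0.034, -0.033, -0.032, -0.031, -0.03, -0.029, -0.028, -0.027, 0.005, 0.009, 0.01, 0.011, 0.012, 0.013, 0.014, 0.015, 0.016, 0.017, 0.018, 0.019, 0.02, 0.021, 0.022, 0.023, 0.024, 0.025, 0.026, 0.027, 0.028, 0.029, 0.03, 0.031, 0.032, 0.033, 0.035, 0.036, 0.066, 0.067, 0.068, 0.069, 0.07, 0.071]
-0.02 high pts y [-0.0715  0.0706] n 108 [-0.072, -0.069, -0.068, -0.067, -0.066, -0.065, -0.064, -0.041, -0.039, -0.037, -0.036, -0.035, -0.034, -0.033, -0.032, -0.031, -0.03, -0.029, -0.028, -0.027, -0.025, 0.021, 0.023, 0.025, 0.026, 0.027, 0.028, 0.03, 0.031, 0.032, 0.033, 0.036, 0.066, 0.067, 0.068, 0.069, 0.07, 0.071]
-0.005 high pts y [-0.0698  0.0713] n 95 [-0.07, -0.069, -0.067, -0.066, -0.065, -0.064, -0.042, -0.04, -0.039, -0.038, -0.037, -0.036, -0.035, -0.034, -0.033, -0.031, -0.03, -0.029, -0.028, -0.027, 0.023, 0.024, 0.025, 0.026, 0.027, 0.028, 0.029, 0.03, 0.031, 0.032, 0.033, 0.034, 0.036, 0.066, 0.067, 0.068, 0.069, 0.07, 0.071]
flap y -0.08783201458285342 0.08975637739691614
```

>>> drive_tool:
  jaw: [1, 1, 1, 1, 1, 1, 1, 1, 1, 1]
  xyz:
    - [0.002, 0, -0.008]
    - [0.002, 0, -0.0085]
    - [0.0085, 0.001, 0.004]
    - [0.0087, 0.001, 0.0034]
    - [0.009, 0.001, 0.0028]
    - [0.0114, 0.001, 0.0026]
    - [0.0116, 0.001, 0.0016]
    - [0.0117, 0.001, 0.0006]
    - [0.0117, 0.001, -0.0005]
    - [0.0116, 0.001, -0.0015]
  dr:
    - [-0.08, 1, 0]
    - [-0.08, 1, 0]
    - [-0.31, 4, 0]
    - [-0.31, 4, 0]
    - [-0.31, 4, 0]
    - [-0.38, 5, 0]
    - [-0.38, 5, 0]
    - [-0.38, 5, 0]
    - [-0.38, 5, 0]
    - [-0.38, 5, 0]

```text
time_s: 36.68
position: [0.4587, -0.2911, 0.2938]
tool_rot: [0.017, 0.908, 0.035, -0.417]
contact_force: [1.0, -1.1, -0.5]
gripper_width: 0.276
```

>>> drive_tool:
  jaw: [1, 1, 1, 1, 1, 1, 1, 1, 1, 1]
  xyz:
    - [0.0115, 0.001, -0.0025]
    - [0.009, 0.0006, -0.0027]
    - [0.0088, 0.0006, -0.0033]
    - [0, 0, 0]
    - [0, 0, 0]
    - [0, 0, 0]
    - [0, 0, 0]
    - [0, 0, 0]
    - [0, 0, 0]
    - [0, 0, 0]
  dr:
    - [-0.38, 5, 0]
    - [-0.31, 4, 0]
    - [-0.31, 4, 0]
    - [0, 0, 0]
    - [0, 0, 0]
    - [0, 0, 0]
    - [0, 0, 0]
    - [0, 0, 0]
    - [0, 0, 0]
    - [0, 0, 0]

```text
time_s: 37.52
position: [0.4865, -0.2891, 0.2865]
tool_rot: [0.02, 0.856, 0.033, -0.515]
contact_force: [3.8, -0.1, -1.3]
gripper_width: 0.27
```

Run:
```python
from tip import *
plan(*tcp(54,.1,62))
p,im,d=cap('top','top11.png');print(find('scoop_lip','top',p),find('reel1','top',p))
p2,im2,_=cap('scene','sc11.png');print(find('scoop_lip','scene',p2),find('reel1','scene',p2))
cv2.imwrite('pics/m11.png',np.hstack([cv2.resize(im[170:340,310:500],(400,360)),cv2.resize(im2[120:300,70:270],(400,360))]))
cap('wrist','w11.png')
print(manip.sense()['wrist_torque'])
```

```text
t 37.5 pos [ 0.4865 -0.2891  0.2865] yaw/tilt (np.float64(4.37), np.float64(-62.06)) w 0.27 F [ 3.8 -0.1 -1.3]
dp [ 0.3 -0.9 -1.2] dr [-0.01 -0.07  0.03] minrows 0.0
q [-0.45  0.76  1.25 -0.54  2.08  1.02]
[(0.4, [0.806, -0.001, 0.005])] []
[(0.95, [0.497, -0.287, 0.085])] [(0.69, [0.516, -0.314, 0.102]), (0.6, [0.508, -0.263, 0.1])]
[-0.10171908 -0.9383258   0.12737827]
```

View pics/m11.png

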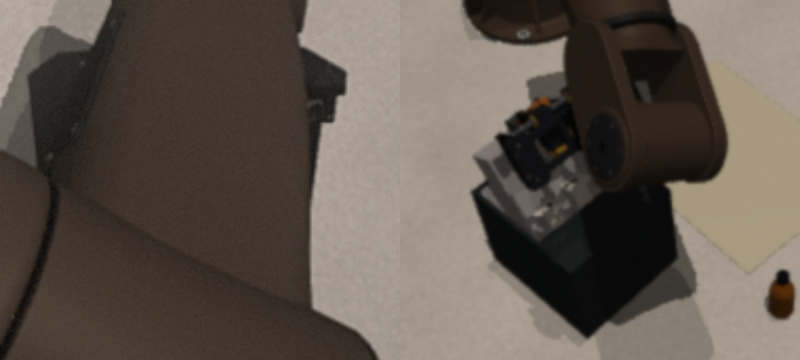

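View pics/w11.png

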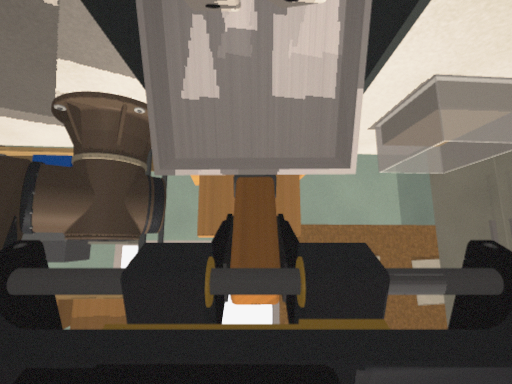

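Run:
```python
from h import *
im=cv2.imread('pics/sc11.png')
c=im[175:255,105:215]; c=cv2.convertScaleAbs(c,alpha=2.0,beta=20)
cv2.imwrite('pics/z11.png',cv2.resize(c,(770,560),interpolation=cv2.INTER_CUBIC))
```

```text
(no output)
```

View pics/z11.png

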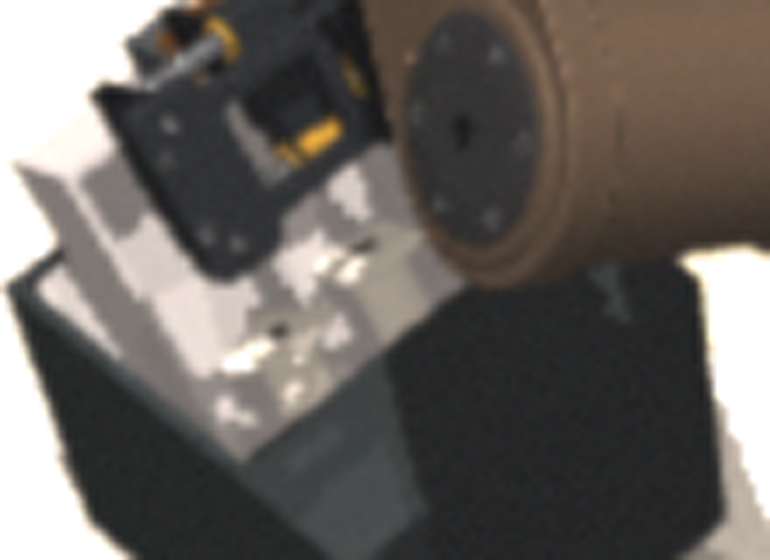

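Run:
```python
from tip import *
W=[]
for al,th in [(50,62),(46,63),(42,64),(40,66),(44,67),(48,68),(44,68),(40,68)]: W.append(tcp(al,.102,th))
seq(W)
```

```text
[ 0.4934 -0.2895  0.2882] dp [ 6.9 -0.5  2.1] dr [-0.03 -0.16  0.02] q [-0.45  0.78  1.22 -0.54  2.1   1.01] e0.0000 dq/row max 0.03 
[ 0.5022 -0.2888  0.2931] dp [8.7 0.7 5. ] dr [-0.08  1.    0.  ] q [-0.44  0.79  1.18 -0.55  2.13  1.  ] e0.0000 dq/row max 0.03 
[ 0.5106 -0.2881  0.2984] dp [8.4 0.6 5.3] dr [-0.08  1.   -0.  ] q [-0.43  0.8   1.15 -0.56  2.17  0.99] e0.0000 dq/row max 0.03 
[ 0.5199 -0.2874  0.3011] dp [9.4 0.7 2.6] dr [-0.15  1.99  0.  ] q [-0.43  0.83  1.11 -0.58  2.21  0.98] e0.0000 dq/row max 0.04 
[ 0.5189 -0.2875  0.2955] dp [-1.1 -0.1 -5.5] dr [-0.08  1.   -0.  ] q [-0.43  0.84  1.12 -0.59  2.21  0.98] e0.0000 dq/row max 0.01 
[ 0.5174 -0.2876  0.2903] dp [-1.5 -0.1 -5.2] dr [-0.08  1.    0.  ] q [-0.43  0.85  1.13 -0.59  2.22  0.98] e0.0000 dq/row max 0.01 
[ 0.5224 -0.2872  0.2953] dp [5.  0.4 5. ] dr [0. 0. 0.] q [-0.42  0.85  1.11 -0.6   2.23  0.97] e0.0000 dq/row max 0.02 
[ 0.527  -0.2869  0.3007] dp [4.6 0.4 5.4] dr [0. 0. 0.] q [-0.42  0.85  1.09 -0.6   2.25  0.96] e0.0000 dq/row max 0.02
```

>>> drive_tool:
  jaw: [1, 1, 1, 1, 1, 1, 1, 1, 1, 1]
  xyz:
    - [0.0069, -0.0005, 0.002]
    - [0.0087, 0.0007, 0.005]
    - [0.0084, 0.0006, 0.0053]
    - [0.0094, 0.0007, 0.0026]
    - [-0.001, 0, -0.0055]
    - [-0.0015, 0, -0.0052]
    - [0.005, 0.0004, 0.005]
    - [0.0046, 0.0004, 0.0054]
    - [0, 0, 0]
    - [0, 0, 0]
  dr:
    - [0, 0, 0]
    - [-0.08, 1, 0]
    - [-0.08, 1, 0]
    - [-0.15, 2, 0]
    - [-0.08, 1, 0]
    - [-0.08, 1, 0]
    - [0, 0, 0]
    - [0, 0, 0]
    - [0, 0, 0]
    - [0, 0, 0]

```text
time_s: 38.7
position: [0.5274, -0.2866, 0.3011]
tool_rot: [0.021, 0.828, 0.032, -0.559]
contact_force: [2.1, 0.3, -0.5]
gripper_width: 0.272
```

Run:
```python
from tip import *
plan(*tcp(40,.102,68))
p2,im,_=cap('scene','sc12.png');print(find('scoop_lip','scene',p2),find('reel1','scene',p2))
c=im[160:255,105:225]; c=cv2.convertScaleAbs(c,alpha=2.0,beta=20)
a=cv2.resize(c,(480,380),interpolation=cv2.INTER_CUBIC)
p,w_,d=cap('wrist')
cv2.imwrite('pics/m12.png',np.hstack([a,cv2.resize(w_[:200,120:400],(320,380))]))
```

```text
t 38.7 pos [ 0.5274 -0.2866  0.3011] yaw/tilt (np.float64(4.38), np.float64(-68.06)) w 0.272 F [ 2.1  0.3 -0.5]
dp [-0.3 -0.3 -0.4] dr [-0.02 -0.06  0.02] minrows 0.0
q [-0.42  0.85  1.1  -0.6   2.24  0.97]
[(0.72, [0.521, -0.29, 0.1])] [(0.68, [0.54, -0.314, 0.108]), (0.4, [0.538, -0.261, 0.108])]
```

View pics/m12.png

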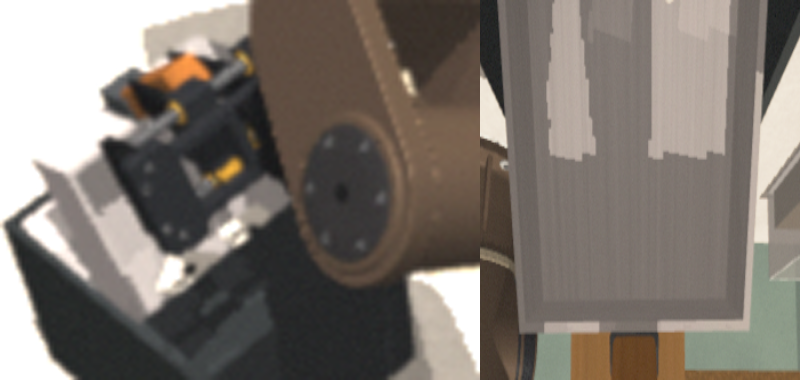

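Run:
```python
from tip import *
W=[]
for al,th in [(44,68),(48,69),(52,70),(56,71),(59,72),(62,73)]: W.append(tcp(al,.1,th))
seq(W)
```

```text
[ 0.521  -0.2873  0.2967] dp [-6.1 -0.7 -3.9] dr [-0.04 -0.13  0.02] q [-0.42  0.85  1.11 -0.6   2.23  0.97] e0.0000 dq/row max 0.01 
[ 0.5196 -0.2875  0.2915] dp [-1.4 -0.1 -5.2] dr [-0.08  1.   -0.  ] q [-0.42  0.85  1.12 -0.6   2.23  0.98] e0.0000 dq/row max 0.01 
[ 0.5179 -0.2876  0.2866] dp [-1.7 -0.1 -4.9] dr [-0.08  1.    0.  ] q [-0.42  0.86  1.12 -0.61  2.23  0.98] e0.0000 dq/row max 0.01 
[ 0.5159 -0.2877  0.282 ] dp [-2.  -0.2 -4.6] dr [-0.08  1.   -0.  ] q [-0.42  0.87  1.13 -0.61  2.24  0.98] e0.0000 dq/row max 0.01 
[ 0.5151 -0.2878  0.2787] dp [-0.8 -0.1 -3.3] dr [-0.08  1.   -0.  ] q [-0.42  0.88  1.14 -0.62  2.24  0.98] e0.0000 dq/row max 0.01 
[ 0.5141 -0.2879  0.2755] dp [-1.  -0.1 -3.2] dr [-0.08  1.    0.  ] q [-0.42  0.89  1.14 -0.63  2.25  0.99] e0.0000 dq/row max 0.01
```

>>> drive_tool:
  jaw: [1, 1, 1, 1, 1, 1, 1, 1, 1, 1]
  xyz:
    - [-0.006, -0.0005, -0.004]
    - [-0.0014, 0, -0.0052]
    - [-0.0017, 0, -0.005]
    - [-0.002, 0, -0.0046]
    - [0, 0, 0]
    - [0, 0, 0]
    - [0, 0, 0]
    - [0, 0, 0]
    - [0, 0, 0]
    - [0, 0, 0]
  dr:
    - [0, 0, 0]
    - [-0.08, 1, 0]
    - [-0.08, 1, 0]
    - [-0.08, 1, 0]
    - [0, 0, 0]
    - [0, 0, 0]
    - [0, 0, 0]
    - [0, 0, 0]
    - [0, 0, 0]
    - [0, 0, 0]

```text
time_s: 39.73
position: [0.5162, -0.2871, 0.2818]
tool_rot: [0.022, 0.813, 0.031, -0.581]
contact_force: [3.0, -0.2, -0.8]
gripper_width: 0.271
```

```bash
cat > look.py <<'E'
from tip import *
import sys
n=sys.argv[1]
plan(*tcp(40,.102,68))
p2,im,_=cap('scene','sc%s.png'%n);print(find('scoop_lip','scene',p2),find('reel1','scene',p2))
c=im[160:255,105:225]; c=cv2.convertScaleAbs(c,alpha=2.5,beta=30)
a=cv2.resize(c,(480,380),interpolation=cv2.INTER_CUBIC)
p,w_,d=cap('wrist')
cv2.imwrite('pics/m%s.png'%n,np.hstack([a,cv2.resize(w_[:200,120:400],(320,380))]))
E
python3 look.py 13
```

```text
t 39.7 pos [ 0.5162 -0.2871  0.2818] yaw/tilt (np.float64(4.4), np.float64(-71.12)) w 0.271 F [ 3.  -0.2 -0.8]
dp [10.8  0.2 19. ] dr [ 0.21 -3.11  0.  ] minrows 0.5
q [-0.42  0.86  1.14 -0.61  2.23  0.99]
[(0.6, [0.497, -0.288, 0.08])] [(0.49, [0.511, -0.262, 0.105]), (0.47, [0.519, -0.31, 0.103]), (0.42, [0.522, -0.289, -0.0])]
```

View pics/m13.png

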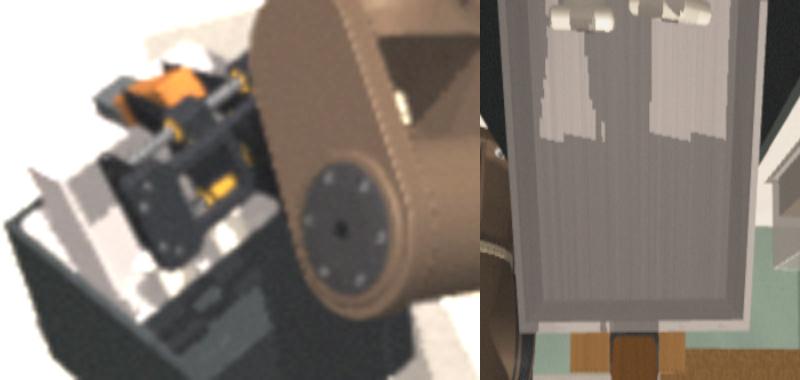

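Run:
```python
from tip import *
W=[]
for al,th,s in [(54,68,.103),(52,64,.106),(50,60,.108),(48,56,.11),(46,54,.112),(50,57,.108),(54,60,.105),(50,57,.108),(46,54,.112)]: W.append(tcp(al,s,th))
seq(W)
```

```text
[ 0.5098 -0.2882  0.2826] dp [-6.3 -1.1  0.9] dr [ 0.21 -3.14  0.01] q [-0.43  0.84  1.16 -0.59  2.19  1.  ] e0.0000 dq/row max 0.04 
[ 0.5003 -0.2889  0.2829] dp [-9.5 -0.7  0.3] dr [ 0.31 -3.99 -0.  ] q [-0.44  0.8   1.2  -0.55  2.13  1.01] e0.0000 dq/row max 0.06 
[ 0.4902 -0.2897  0.2832] dp [-10.1  -0.8   0.3] dr [ 0.31 -3.99  0.  ] q [-0.45  0.76  1.24 -0.52  2.06  1.02] e0.0000 dq/row max 0.07 
[ 0.4802 -0.2905  0.2826] dp [-10.   -0.8  -0.5] dr [ 0.31 -3.99  0.  ] q [-0.47  0.72  1.28 -0.49  1.99  1.03] e0.0000 dq/row max 0.07 
[ 0.4773 -0.2907  0.2827] dp [-2.9 -0.2  0.1] dr [ 0.15 -1.99 -0.  ] q [-0.47  0.71  1.29 -0.47  1.96  1.03] e0.0000 dq/row max 0.03 
[ 0.4796 -0.2905  0.2821] dp [ 2.3  0.2 -0.6] dr [-0.23  2.99  0.  ] q [-0.46  0.73  1.28 -0.5   2.    1.03] e0.0000 dq/row max 0.04 
[ 0.4826 -0.2903  0.2808] dp [ 3.   0.2 -1.2] dr [-0.23  2.99 -0.  ] q [-0.46  0.76  1.26 -0.52  2.05  1.03] e0.0000 dq/row max 0.04 
[ 0.4796 -0.2905  0.2821] dp [-3.  -0.2  1.2] dr [ 0.23 -2.99  0.  ] q [-0.46  0.73  1.28 -0.5   2.    1.03] e0.0000 dq/row max 0.04 
[ 0.4773 -0.2907  0.2827] dp [-2.3 -0.2  0.6] dr [ 0.23 -2.99 -0.  ] q [-0.47  0.71  1.29 -0.47  1.96  1.03] e0.0000 dq/row max 0.04
```

>>> drive_tool:
  jaw: [1, 1, 1, 1, 1, 1, 1, 1, 1, 1]
  xyz:
    - [-0.0063, -0.001, 0.001]
    - [-0.0095, -0.0007, 0.0003]
    - [-0.0101, -0.0008, 0.0003]
    - [-0.01, -0.0008, -0.0005]
    - [-0.003, -0.0002, 0]
    - [0.0023, 0.0052, -0.0006]
    - [0.003, -0.0098, -0.0012]
    - [-0.003, 0.0098, 0.0012]
    - [-0.0023, -0.0052, 0.0006]
    - [0, 0, 0]
  dr:
    - [0.21, -3.1, 0]
    - [0.31, -4, 0]
    - [0.31, -4, 0]
    - [0.31, -4, 0]
    - [0.15, -2, 0]
    - [-0.23, 3, 0]
    - [-0.23, 3, 0]
    - [0.23, -3, 0]
    - [0.23, -3, 0]
    - [0, 0, 0]

```text
time_s: 40.77
position: [0.4769, -0.291, 0.2839]
tool_rot: [0.018, 0.891, 0.034, -0.452]
contact_force: [1.4, 0.8, -0.6]
gripper_width: 0.264
```

```bash
python3 look.py 14
```

```text
t 40.8 pos [ 0.4769 -0.291   0.2839] yaw/tilt (np.float64(4.36), np.float64(-53.82)) w 0.264 F [ 1.4  0.8 -0.6]
dp [50.2  4.1 16.8] dr [-1.04 14.14  0.04] minrows 2.0
q [-0.47  0.7   1.3  -0.47  1.96  1.03]
[(0.9, [0.517, -0.287, 0.088])] [(0.64, [0.519, -0.316, 0.101]), (0.42, [0.515, -0.263, 0.105])]
```

View pics/m14.png

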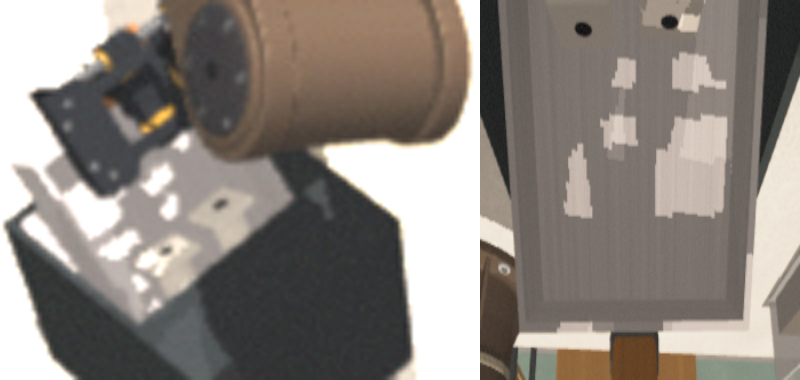

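Run:
```python
from tip import *
W=[]
for al,th,s in [(43,50,.112),(39,45,.112),(35,41,.112),(31,37,.113),(28,34,.113),(31,37,.112),(28,34,.113)]: W.append(tcp(al,s,th))
seq(W)
```

```text
[ 0.4675 -0.2915  0.2839] dp [-9.6 -0.8  1.1] dr [ 0.31 -4.13  0.03] q [-0.49  0.66  1.34 -0.45  1.9   1.03] e0.0000 dq/row max 0.06 
[ 0.4555 -0.2924  0.2848] dp [-12.   -0.9   0.8] dr [ 0.38 -4.99 -0.  ] q [-0.51  0.61  1.39 -0.41  1.81  1.03] e0.0000 dq/row max 0.08 
[ 0.4468 -0.2931  0.2859] dp [-8.7 -0.7  1.1] dr [ 0.31 -3.99  0.  ] q [-0.53  0.57  1.43 -0.39  1.75  1.02] e0.0000 dq/row max 0.07 
[ 0.439  -0.2937  0.2859] dp [-7.9 -0.6  0. ] dr [ 0.31 -3.99 -0.  ] q [-0.54  0.53  1.47 -0.36  1.68  1.01] e0.0000 dq/row max 0.07 
[ 0.4324 -0.2942  0.286 ] dp [-6.5 -0.5  0. ] dr [ 0.23 -2.99  0.  ] q [-0.56  0.51  1.5  -0.34  1.63  1.  ] e0.0000 dq/row max 0.05 
[ 0.4381 -0.2937  0.2864] dp [5.7 0.4 0.5] dr [-0.23  2.99 -0.  ] q [-0.55  0.53  1.47 -0.36  1.68  1.01] e0.0000 dq/row max 0.05 
[ 0.4324 -0.2942  0.286 ] dp [-5.7 -0.4 -0.5] dr [ 0.23 -2.99  0.  ] q [-0.56  0.51  1.5  -0.34  1.63  1.  ] e0.0000 dq/row max 0.05
```

>>> drive_tool:
  jaw: [1, 1, 1, 1, 1, 1, 1, 1, 1, 1]
  xyz:
    - [-0.0096, -0.0008, 0.001]
    - [-0.012, -0.0009, 0.0008]
    - [-0.0087, -0.0007, 0.001]
    - [-0.0079, -0.0006, 0]
    - [-0.0065, -0.0005, 0]
    - [0.0057, 0.0004, 0.0005]
    - [-0.0057, -0.0004, -0.0005]
    - [0, 0, 0]
    - [0, 0, 0]
    - [0, 0, 0]
  dr:
    - [0.31, -4.1, 0]
    - [0.38, -5, 0]
    - [0.31, -4, 0]
    - [0.31, -4, 0]
    - [0.23, -3, 0]
    - [-0.23, 3, 0]
    - [0.23, -3, 0]
    - [0, 0, 0]
    - [0, 0, 0]
    - [0, 0, 0]

```text
time_s: 41.8
position: [0.4324, -0.2941, 0.2855]
tool_rot: [0.011, 0.956, 0.037, -0.292]
contact_force: [-0.6, 0.4, 0.3]
gripper_width: 0.274
```

```bash
python3 look.py 15
```

```text
t 41.8 pos [ 0.4324 -0.2941  0.2855] yaw/tilt (np.float64(4.38), np.float64(-33.98)) w 0.274 F [-0.6  0.4  0.3]
dp [94.7  7.2 15.2] dr [-2.640e+00  3.391e+01  3.000e-02] minrows 4.8
q [-0.56  0.5   1.51 -0.34  1.63  1.  ]
[(0.92, [0.537, -0.286, 0.112])] [(0.53, [0.547, -0.295, 0.108]), (0.33, [0.534, -0.287, 0.112])]
```

View pics/m15.png

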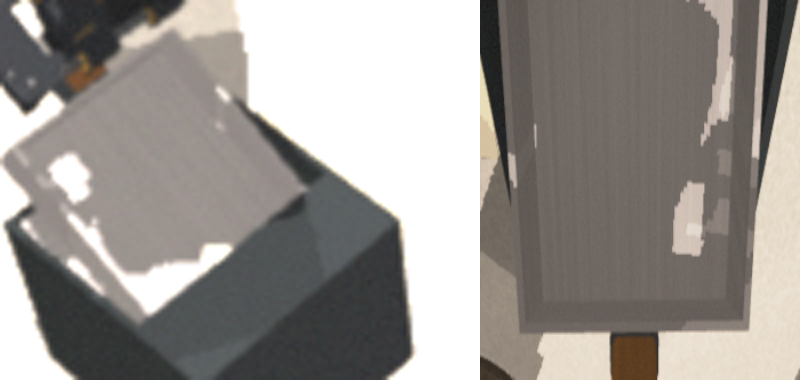

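Run:
```python
from tip import *
W=[]
for al,th,s in [(32,39,.111),(36,44,.109),(41,49,.106),(46,54,.103),(51,59,.1),(54,63,.1),(50,60,.1)]: W.append(tcp(al,s,th))
seq(W)
im=cv2.imread('pics/sc15.png');c=cv2.convertScaleAbs(im[195:265,115:215],alpha=3,beta=40)
cv2.imwrite('pics/z15.png',cv2.resize(c,(800,560),interpolation=cv2.INTER_CUBIC))
```

```text
[ 0.4426 -0.2934  0.2884] dp [10.1  0.7  3.1] dr [-0.42  5.06  0.  ] q [-0.54  0.55  1.45 -0.37  1.72  1.01] e0.0000 dq/row max 0.1 
[ 0.4532 -0.2926  0.29  ] dp [10.6  0.8  1.6] dr [-0.38  4.99  0.  ] q [-0.51  0.6   1.39 -0.41  1.81  1.02] e0.0000 dq/row max 0.09 
[ 0.4621 -0.2919  0.2899] dp [ 8.9  0.7 -0.1] dr [-0.38  4.99  0.  ] q [-0.49  0.64  1.35 -0.44  1.89  1.03] e0.0000 dq/row max 0.08 
[ 0.4711 -0.2912  0.2892] dp [ 9.   0.7 -0.7] dr [-0.38  4.99 -0.  ] q [-0.48  0.69  1.31 -0.48  1.96  1.03] e0.0000 dq/row max 0.08 
[ 0.4802 -0.2905  0.2878] dp [ 9.1  0.7 -1.3] dr [-0.38  4.99  0.  ] q [-0.46  0.74  1.26 -0.51  2.04  1.02] e0.0000 dq/row max 0.08 
[ 0.4903 -0.2897  0.2854] dp [10.1  0.8 -2.4] dr [-0.31  3.99  0.  ] q [-0.45  0.78  1.23 -0.54  2.1   1.02] e0.0000 dq/row max 0.06 
[ 0.4851 -0.2901  0.2893] dp [-5.2 -0.4  3.9] dr [ 0.23 -2.99 -0.  ] q [-0.46  0.75  1.25 -0.52  2.06  1.02] e0.0000 dq/row max 0.04
```

View pics/z15.png

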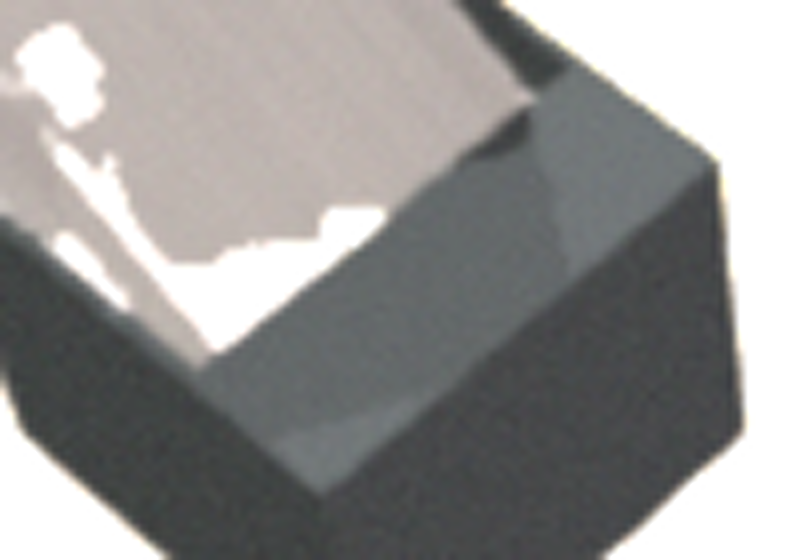

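>>> drive_tool:
  jaw: [1, 1, 1, 1, 1, 1, 1, 1, 1, 1]
  xyz:
    - [0.0101, 0.0007, 0.003]
    - [0.0106, 0.0008, 0.0016]
    - [0.0089, 0.0007, 0]
    - [0.009, 0.0007, -0.0007]
    - [0.0091, 0.0007, -0.0013]
    - [0, 0, 0]
    - [0, 0, 0]
    - [0, 0, 0]
    - [0, 0, 0]
    - [0, 0, 0]
  dr:
    - [-0.42, 5, 0]
    - [-0.38, 5, 0]
    - [-0.38, 5, 0]
    - [-0.38, 5, 0]
    - [-0.38, 5, 0]
    - [0, 0, 0]
    - [0, 0, 0]
    - [0, 0, 0]
    - [0, 0, 0]
    - [0, 0, 0]

```text
time_s: 42.83
position: [0.4798, -0.2907, 0.2891]
tool_rot: [0.019, 0.87, 0.033, -0.491]
contact_force: [1.8, -0.2, -1.4]
gripper_width: 0.272
```

```bash
python3 look.py 16
```

```text
t 42.8 pos [ 0.4798 -0.2907  0.2891] yaw/tilt (np.float64(4.37), np.float64(-58.82)) w 0.272 F [ 1.8 -0.2 -1.4]
dp [47.2  3.8 11.7] dr [-0.65  9.16  0.03] minrows 1.3
q [-0.46  0.73  1.28 -0.51  2.03  1.02]
[(0.67, [0.505, -0.291, 0.09])] [(0.61, [0.522, -0.258, 0.069]), (0.41, [0.461, -0.294, 0.151])]
```

View pics/m16.png

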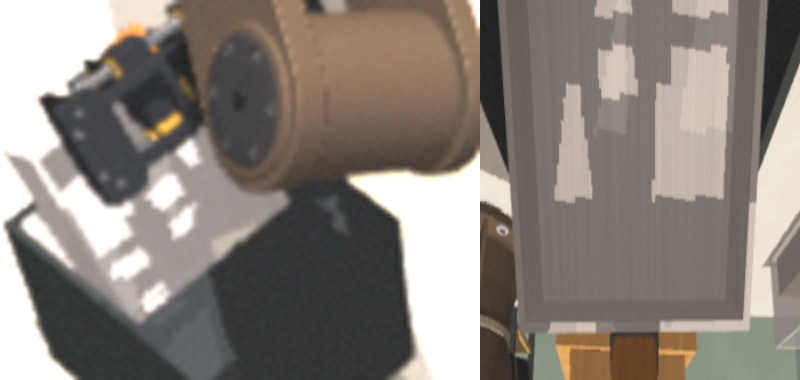

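Run:
```python
from tip import *
W=[]
for al,th,s in [(46,54,.1),(41,49,.1),(36,44,.1),(30,38,.1),(24,32,.1),(18,26,.1),(12,20,.1),(6,14,.1),(0,8,.1)]: W.append(tcp(al,s,th))
W.append(tcp(0,.1,2,.02));W.append(tcp(0,.1,0,.05));
seq(W)
```

```text
[ 0.469  -0.2913  0.2913] dp [-10.9  -0.7   2.5] dr [ 0.42 -4.88  0.03] q [-0.48  0.69  1.31 -0.48  1.96  1.02] e0.0000 dq/row max 0.07 
[ 0.4576 -0.2922  0.2938] dp [-11.5  -0.9   2.5] dr [ 0.38 -4.99  0.  ] q [-0.5   0.64  1.36 -0.45  1.89  1.02] e0.0000 dq/row max 0.08 
[ 0.4459 -0.2931  0.2953] dp [-11.6  -0.9   1.5] dr [ 0.38 -4.99 -0.  ] q [-0.52  0.58  1.41 -0.41  1.81  1.02] e0.0000 dq/row max 0.08 
[ 0.4319 -0.2942  0.2958] dp [-14.1  -1.1   0.4] dr [ 0.46 -5.98 -0.  ] q [-0.55  0.52  1.47 -0.37  1.71  1.  ] e0.0000 dq/row max 0.1 
[ 0.4178 -0.2953  0.2947] dp [-14.   -1.1  -1. ] dr [ 0.46 -5.98  0.  ] q [-0.58  0.46  1.53 -0.33  1.6   0.98] e0.0000 dq/row max 0.1 
[ 0.404  -0.2963  0.2922] dp [-13.8  -1.1  -2.5] dr [ 0.46 -5.98  0.  ] q [-0.62  0.41  1.6  -0.29  1.5   0.95] e0.0000 dq/row max 0.11 
[ 0.3905 -0.2974  0.2883] dp [-13.5  -1.   -3.9] dr [ 0.46 -5.98 -0.  ] q [-0.67  0.36  1.66 -0.24  1.39  0.9 ] e0.0000 dq/row max 0.11 
[ 0.3775 -0.2984  0.2829] dp [-13.   -1.   -5.3] dr [ 0.46 -5.98 -0.  ] q [-0.72  0.31  1.73 -0.18  1.28  0.85] e0.0000 dq/row max 0.11 
[ 0.3651 -0.2993  0.2762] dp [-12.4  -1.   -6.7] dr [ 0.46 -5.98 -0.  ] q [-0.77  0.26  1.8  -0.11  1.17  0.77] e0.0000 dq/row max 0.11 
[ 0.3542 -0.3002  0.2779] dp [-10.9  -0.8   1.6] dr [ 0.46 -5.98 -0.  ] q [-0.83  0.22  1.86 -0.03  1.09  0.68] e0.0000 dq/row max 0.1 
[ 0.351  -0.3004  0.3015] dp [-3.2 -0.2 23.6] dr [ 0.15 -1.99  0.  ] q [-0.85  0.18  1.84 -0.    1.13  0.64] e0.0000 dq/row max 0.04
```

>>> drive_tool:
  jaw: [1, 1, 1, 1, 1, 1, 1, 1, 1, 1]
  xyz:
    - [-0.0109, -0.0007, 0.0025]
    - [-0.0115, -0.0009, 0.0025]
    - [-0.0116, -0.0009, 0.0015]
    - [-0.0141, -0.0011, 0.0004]
    - [-0.014, -0.0011, -0.001]
    - [-0.0138, -0.0011, -0.0025]
    - [-0.0135, -0.001, -0.0039]
    - [-0.013, -0.001, -0.0053]
    - [-0.0124, -0.001, -0.0067]
    - [-0.0109, -0.0008, 0.0016]
  dr:
    - [0.4, -4.9, 0]
    - [0.38, -5, 0]
    - [0.38, -5, 0]
    - [0.46, -6, 0]
    - [0.46, -6, 0]
    - [0.46, -6, 0]
    - [0.46, -6, 0]
    - [0.46, -6, 0]
    - [0.46, -6, 0]
    - [0.46, -6, 0]

```text
time_s: 43.87
position: [0.3531, -0.2996, 0.2768]
tool_rot: [0.001, 0.999, 0.038, -0.015]
contact_force: [-0.1, 0.6, -2.0]
gripper_width: 0.269
```

>>> drive_tool:
  jaw: [1, 1, 1, 1, 1, 1, 1, 1, 1, 1]
  xyz:
    - [-0.003, 0, 0.01]
    - [0, 0, 0.014]
    - [0, 0, 0.015]
    - [0, 0, 0.015]
    - [0, 0, 0.015]
    - [0, 0, 0.015]
    - [0, 0, 0]
    - [0, 0, 0]
    - [0, 0, 0]
    - [0, 0, 0]
  dr:
    - [0.15, -2, 0]
    - [0, 0, 0]
    - [0, 0, 0]
    - [0, 0, 0]
    - [0, 0, 0]
    - [0, 0, 0]
    - [0, 0, 0]
    - [0, 0, 0]
    - [0, 0, 0]
    - [0, 0, 0]

```text
time_s: 44.7
position: [0.3511, -0.2999, 0.3602]
tool_rot: [-0.001, 0.999, 0.038, 0.001]
contact_force: [0.5, -0.5, -1.9]
gripper_width: 0.27
```

Run:
```python
from tip import *
plan(*tcp(0,.1,0,.1))
p,im,d=cap('top','top17.png');print(find('reel1','top',p))
p2,im2,_=cap('scene','sc17.png');print(find('reel1','scene',p2))
cv2.imwrite('pics/m17.png',np.hstack([cv2.resize(im[170:340,310:500],(400,360)),cv2.resize(cv2.convertScaleAbs(im2[100:300,60:270],alpha=2),(400,360))]))
```

```text
t 44.7 pos [ 0.3511 -0.2999  0.3602] yaw/tilt (np.float64(4.39), np.float64(0.07)) w 0.27 F [ 0.5 -0.5 -1.9]
dp [-0.1 -0.6 -8.7] dr [-0.08  0.06  0.01] minrows 0.2
q [-0.85  0.13  1.74  0.    1.27  0.64]
[(0.54, [0.574, -0.275, 0.061]), (0.54, [0.457, -0.288, 0.274]), (0.49, [0.585, -0.256, 0.028]), (0.47, [0.552, -0.318, 0.035])]
[]
```

View pics/m17.png

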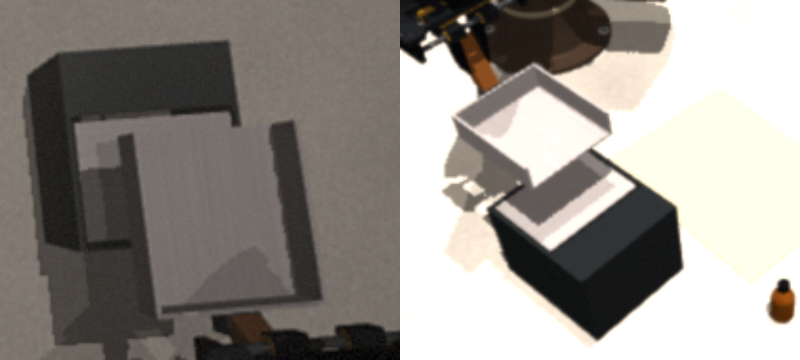

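Run:
```python
from tip import *
p,im,d=cap('top');X=backproj(p,d)
r=X[...,:2]-np.array([.3511,-.2999]); xs=r@b; ys=r@np.array([-b[1],b[0]])
m=(d>0)&(xs>.045)&(xs<.17)&(abs(ys)<.055)&(X[...,2]>.23)&(X[...,2]<.32)
A=np.c_[xs[m],ys[m],np.ones(m.sum())];c,res,_,_=np.linalg.lstsq(A,X[...,2][m],rcond=None);print(c,m.sum(),np.degrees(np.arctan(c[:2])))
print('z at x=.109', c@[.109,0,1], 'expected pan top', .3602-.0885+.004)
# flap
rb=X[...,:2]-bc; xb=rb@b; yb=rb@np.array([-b[1],b[0]])
m=(d>0)&(xb>-.085)&(xb<.02)&(abs(yb)<.075)&(X[...,2]<.19)
print('flap z',np.percentile(X[...,2][m],[5,50,95]),m.sum())
m2=(d>0)&(xs>.03)&(xs<.25)&(X[...,2]>.3)&(X[...,2]<.33)
print('wall y',ys[m2].min(),ys[m2].max(),'front x',xs[(d>0)&(X[...,2]>.25)&(abs(ys)<.1)].max())
# path
o=np.array([.654,.281]);u=np.array([np.cos(np.radians(-6.2)),np.sin(np.radians(-6.2))])
g=o-.109*u; print('final tcp',g,'pre(-.18)',g-.18*u)
plan([*(g-.185*u),.12],Rt(-6.2,0))
```

```text
[2.56982558e-04 3.44183259e-04 2.76777842e-01] 4022 [0.01472402 0.01972025]
z at x=.109 0.2768058528660792 expected pan top 0.27570000000000006
flap z [0.16089204 0.16373888 0.16621204] 1130
wall y -0.07084040247968669 0.07096403667743925 front x 0.1813818430432493
final tcp [0.54563754 0.29277193] pre(-.18) [0.36669037 0.31221181]
t 45.0 pos [ 0.3515 -0.3001  0.3609] yaw/tilt (np.float64(4.4), np.float64(0.11)) w 0.271 F [-0.1 -0.  -1.5]
dp [  10.3  612.9 -240.9] dr [ -0.02   0.11 -10.6 ] minrows 15.8
q [-0.85  0.13  1.74  0.    1.27  0.64]
```

>>> drive_tool:
  jaw: [1, 1, 1, 1, 1, 1, 1, 1, 1, 1]
  xyz:
    - [0.001, 0.015, 0]
    - [0.001, 0.025, 0]
    - [0.001, 0.03, 0]
    - [0.001, 0.03, 0]
    - [0.001, 0.03, 0]
    - [0.001, 0.03, 0]
    - [0.001, 0.03, 0]
    - [0.001, 0.03, 0]
    - [0.001, 0.03, 0]
    - [0.001, 0.03, 0]
  dr:
    - [0, 0, -0.5]
    - [0, 0, -0.5]
    - [0, 0, -0.5]
    - [0, 0, -0.5]
    - [0, 0, -0.5]
    - [0, 0, -0.5]
    - [0, 0, -0.5]
    - [0, 0, -0.5]
    - [0, 0, -0.5]
    - [0, 0, -0.5]

```text
time_s: 45.78
position: [0.3611, -0.0187, 0.3613]
tool_rot: [0.0, 1.0, -0.006, 0.001]
contact_force: [0.1, -1.0, -1.5]
gripper_width: 0.273
```

>>> drive_tool:
  jaw: [1, 1, 1, 1, 1, 1, 1, 1, 1, 1]
  xyz:
    - [0.001, 0.03, 0]
    - [0.001, 0.03, 0]
    - [0.001, 0.03, 0]
    - [0.001, 0.03, 0]
    - [0, 0.03, 0]
    - [0, 0.03, 0]
    - [0, 0.03, 0]
    - [0, 0.03, 0]
    - [0, 0.03, 0]
    - [0, 0.03, 0]
  dr:
    - [0, 0, -0.5]
    - [0, 0, -0.5]
    - [0, 0, -0.5]
    - [0, 0, -0.5]
    - [0, 0, -0.5]
    - [0, 0, -0.5]
    - [0, 0, -0.5]
    - [0, 0, -0.5]
    - [0, 0, -0.5]
    - [0, 0, -0.5]

```text
time_s: 46.62
position: [0.3651, 0.2815, 0.3611]
tool_rot: [0.0, 0.999, -0.049, 0.001]
contact_force: [1.0, 0.3, -1.8]
gripper_width: 0.272
```

Run:
```python
from tip import *
o=np.array([.654,.281]);u=np.array([np.cos(np.radians(-6.2)),np.sin(np.radians(-6.2))])
g=o-.109*u
seq([(np.array([*(g-.185*u),.12]),Rt(-6.2,0)),(np.array([*(g-.185*u),.0905]),Rt(-6.2,0))])
```

```text
[0.3617 0.3128 0.12  ] dp [  -3.4   31.2 -241.1] dr [ 0.01  0.13 -0.59] q [ 0.57  0.45  2.03 -0.    0.66  2.25] e0.0000 dq/row max 0.61 
[0.3617 0.3128 0.0905] dp [  0.    0.  -29.5] dr [0. 0. 0.] q [0.57 0.5  2.05 0.   0.59 2.25] e0.0000 dq/row max 0.08
```

>>> drive_tool:
  jaw: [1, 1, 1, 1, 1, 1, 1, 1, 1, 1]
  xyz:
    - [-0.001, 0.015, -0.015]
    - [-0.001, 0.01, -0.025]
    - [-0.0014, 0.006, -0.03]
    - [0, 0, -0.03]
    - [0, 0, -0.03]
    - [0, 0, -0.03]
    - [0, 0, -0.03]
    - [0, 0, -0.025]
    - [0, 0, -0.016]
    - [0, 0, -0.01]
  dr:
    - [0, 0, -0.2]
    - [0, 0, -0.2]
    - [0, 0, -0.2]
    - [0, 0, 0]
    - [0, 0, 0]
    - [0, 0, 0]
    - [0, 0, 0]
    - [0, 0, 0]
    - [0, 0, 0]
    - [0, 0, 0]

```text
time_s: 47.45
position: [0.3615, 0.3105, 0.1182]
tool_rot: [0.001, 0.999, -0.054, 0.0]
contact_force: [0.4, 0.3, -3.0]
gripper_width: 0.268
```

>>> drive_tool:
  jaw: [1, 1, 1, 1, 1, 1, 1, 1, 1, 1]
  xyz:
    - [0, 0, -0.012]
    - [0, 0, -0.01]
    - [0, 0, -0.005]
    - [0, 0, -0.002]
    - [0, 0, -0.001]
    - [0, 0, 0]
    - [0, 0, 0]
    - [0, 0, 0]
    - [0, 0, 0]
    - [0, 0, 0]
  dr:
    - [0, 0, 0]
    - [0, 0, 0]
    - [0, 0, 0]
    - [0, 0, 0]
    - [0, 0, 0]
    - [0, 0, 0]
    - [0, 0, 0]
    - [0, 0, 0]
    - [0, 0, 0]
    - [0, 0, 0]

```text
time_s: 48.28
position: [0.3622, 0.3109, 0.0905]
tool_rot: [-0.0, 0.999, -0.054, 0.001]
contact_force: [0.7, -0.2, -2.4]
gripper_width: 0.271
```

Run:
```python
from reels import *
from tip import *
p,im,d=cap('top','top18.png');X=backproj(p,d)
o=np.array([.654,.281]);u=np.array([np.cos(np.radians(-6.2)),np.sin(np.radians(-6.2))]);v=np.array([-u[1],u[0]])
g=o-.109*u
seq([(np.array([*(g),.0885]),Rt(-6.2,0))])
print([o for o in comps(X,d,.02,.052,.40,.6,.20,.40,50)],find('scoop_lip','top',p))
# riser frame walls
ro=np.array([.5316,.2979]); r=X[...,:2]-ro; xr=r@u; yr=r@v
m=(d>0)&(xr<.06)&(xr>-.06)&(X[...,2]>.035)&(X[...,2]<.055)&(abs(yr)<.1)
h,e=np.histogram(yr[m],bins=np.arange(-.09,.09,.005));print(dict(zip(np.round(e,3).tolist(),h.tolist())), yr[m].min(),yr[m].max())
```

```text
[0.5456 0.2928 0.0885] dp [183.5 -18.1  -2. ] dr [0.01 0.16 0.  ] q [0.38 0.65 1.7  0.   0.79 2.06] e0.0000 dq/row max 0.36 
[(array([472.6, 366.1]), array([ 38.9, 151.5]), np.float32(7.8), np.int32(390)), (array([467.9, 230.7]), array([  5.2, 135.8]), np.float32(-6.0), np.int32(244))] [(0.95, [0.539, 0.293, 0.002]), (0.35, [0.525, -0.286, -0.0])]
{-0.09: 0, -0.085: 0, -0.08: 30, -0.075: 59, -0.07: 0, -0.065: 0, -0.06: 0, -0.055: 0, -0.05: 0, -0.045: 0, -0.04: 0, -0.035: 0, -0.03: 0, -0.025: 0, -0.02: 0, -0.015: 0, -0.01: 0, -0.005: 0, 0.0: 0, 0.005: 0, 0.01: 0, 0.015: 0, 0.02: 0, 0.025: 0, 0.03: 0, 0.035: 0, 0.04: 0, 0.045: 0, 0.05: 0, 0.055: 10, 0.06: 95, 0.065: 1, 0.07: 0, 0.075: 0, 0.08: 0} -0.07565110606415776 0.06523726908865612
```

View pics/top18.png

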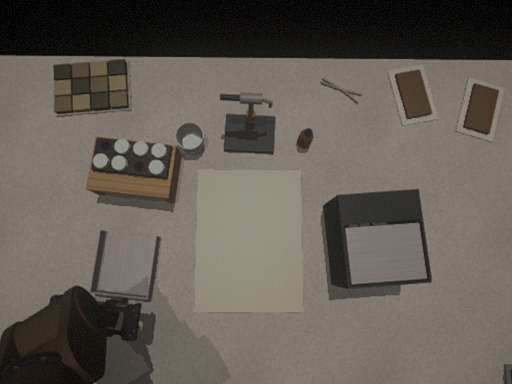

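>>> drive_tool:
  jaw: [1, 1, 1, 1, 1, 1, 1, 1, 1, 1]
  xyz:
    - [0, 0.002, -0.0015]
    - [0.005, -0.0005, 0]
    - [0.012, -0.0013, 0]
    - [0.018, -0.002, 0]
    - [0.02, -0.0022, 0]
    - [0.02, -0.0022, 0]
    - [0.02, -0.0022, 0]
    - [0.018, -0.002, 0]
    - [0.012, -0.0013, 0]
    - [0.005, -0.0005, 0]
  dr:
    - [0, 0, 0]
    - [0, 0, 0]
    - [0, 0, 0]
    - [0, 0, 0]
    - [0, 0, 0]
    - [0, 0, 0]
    - [0, 0, 0]
    - [0, 0, 0]
    - [0, 0, 0]
    - [0, 0, 0]

```text
time_s: 49.22
position: [0.4941, 0.2981, 0.0886]
tool_rot: [0.0, 0.999, -0.055, 0.001]
contact_force: [-3.3, 0.8, 4.6]
gripper_width: 0.271
```

Run:
```python
from tip import *
p,im,d=cap('top','top19.png');p2,im2,_=cap('scene')
cv2.imwrite('pics/m19.png',np.hstack([cv2.resize(im[130:310,60:240],(400,400)),cv2.resize(cv2.convertScaleAbs(im2[100:220,260:400],alpha=1.5),(400,400))]))
seq([(np.array([.5456,.2945,.0885]),Rt(-6.2,0))])
print(manip.sense()['contact_force'],manip.sense()['wrist_torque'])
```

```text
[0.5456 0.2945 0.0885] dp [52.8 -3.9 -0.1] dr [0.01 0.16 0.05] q [ 0.39  0.65  1.7  -0.    0.79  2.07] e0.0000 dq/row max 0.12 
[ 0.49723406 -0.85573343 -1.21752016] [ 0.01994307 -0.15162238  0.00821356]
```

View pics/m19.png

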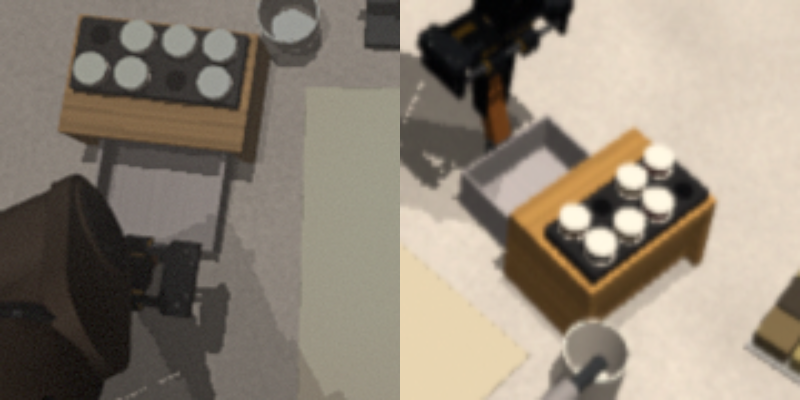

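>>> drive_tool:
  jaw: [1, 1, 1, 1, 1, 1, 1, 1, 1, 1]
  xyz:
    - [0.006, -0.0006, 0]
    - [0.009, -0.0009, 0]
    - [0.009, -0.0009, 0]
    - [0.009, -0.0009, 0]
    - [0.007, -0.0007, 0]
    - [0.004, -0.0004, 0]
    - [0.002, -0.0002, 0]
    - [0.002, -0.0002, 0]
    - [0.001, 0, 0]
    - [0, 0, 0]
  dr:
    - [0, 0, 0]
    - [0, 0, 0]
    - [0, 0, 0]
    - [0, 0, 0]
    - [0, 0, 0]
    - [0, 0, 0]
    - [0, 0, 0]
    - [0, 0, 0]
    - [0, 0, 0]
    - [0, 0, 0]

```text
time_s: 50.15
position: [0.5411, 0.2938, 0.0887]
tool_rot: [0.0, 0.999, -0.054, 0.001]
contact_force: [0.2, -0.1, -1.6]
gripper_width: 0.275
```

Run:
```python
from tip import *
seq([(np.array([.5456,.2945,.0885]),Rt(-6.2,0))])
print(manip.sense()['contact_force'],manip.sense()['wrist_torque'])
```

```text
[0.5456 0.2945 0.0885] dp [ 4.5  0.7 -0.2] dr [0.02 0.14 0.  ] q [0.39 0.65 1.7  0.   0.79 2.07] e0.0000 dq/row max 0.02 
[ 0.18402003 -0.14491221 -1.57838924] [ 0.03906111  0.09933355 -0.01197175]
```

Creep forward to feel the stop.

>>> drive_tool:
  jaw: [1, 1, 1, 1, 1, 1, 1, 1, 1, 1]
  xyz:
    - [0.001, 0, 0]
    - [0.001, 0, 0]
    - [0.001, 0, 0]
    - [0.001, 0, 0]
    - [0, 0, 0]
    - [0, 0, 0]
    - [0, 0, 0]
    - [0, 0, 0]
    - [0, 0, 0]
    - [0, 0, 0]
  dr:
    - [0, 0, 0]
    - [0, 0, 0]
    - [0, 0, 0]
    - [0, 0, 0]
    - [0, 0, 0]
    - [0, 0, 0]
    - [0, 0, 0]
    - [0, 0, 0]
    - [0, 0, 0]
    - [0, 0, 0]

```text
time_s: 50.98
position: [0.5451, 0.2938, 0.0888]
tool_rot: [0.0, 0.999, -0.054, 0.001]
contact_force: [0.5, 0.3, -2.3]
gripper_width: 0.272
```

>>> drive_tool:
  jaw: [1, 1, 1, 1, 1, 1, 1, 1, 1, 1]
  xyz:
    - [0.001, 0, 0]
    - [0, 0, 0]
    - [0, 0, 0]
    - [0.001, 0, 0]
    - [0, 0, 0]
    - [0, 0, 0]
    - [0, 0, 0]
    - [0, 0, 0]
    - [0, 0, 0]
    - [0, 0, 0]
  dr:
    - [0, 0, 0]
    - [0, 0, 0]
    - [0, 0, 0]
    - [0, 0, 0]
    - [0, 0, 0]
    - [0, 0, 0]
    - [0, 0, 0]
    - [0, 0, 0]
    - [0, 0, 0]
    - [0, 0, 0]

```text
time_s: 51.82
position: [0.5471, 0.2938, 0.0888]
tool_rot: [0.0, 0.999, -0.054, 0.001]
contact_force: [0.2, -1.5, -2.4]
gripper_width: 0.268
```

Run:
```python
from tip import *
seq([(np.array([.5456,.2945,.0885]),Rt(-6.2,0))])
print(manip.sense()['contact_force'],manip.sense()['wrist_torque'])
```

```text
[0.5456 0.2945 0.0885] dp [-1.5  0.7 -0.3] dr [ 0.02  0.14 -0.  ] q [0.39 0.65 1.7  0.   0.79 2.07] e0.0000 dq/row max 0.0 
[ 0.15474398 -1.50870324 -2.427241  ] [ 0.07852739  0.15730188 -0.00635978]
```

>>> drive_tool:
  jaw: [1, 1, 1, 1, 1, 1, 1, 1, 1, 1]
  xyz:
    - [0, 0, -0.0005]
    - [0.001, 0, 0]
    - [0, 0, 0]
    - [0, 0, 0]
    - [0.0005, 0, 0]
    - [0, 0, 0]
    - [0, 0, 0]
    - [0, 0, 0]
    - [0, 0, 0]
    - [0, 0, 0]
  dr:
    - [0, 0, 0]
    - [0, 0, 0]
    - [0, 0, 0]
    - [0, 0, 0]
    - [0, 0, 0]
    - [0, 0, 0]
    - [0, 0, 0]
    - [0, 0, 0]
    - [0, 0, 0]
    - [0, 0, 0]

```text
time_s: 52.65
position: [0.5486, 0.2939, 0.0886]
tool_rot: [0.0, 0.999, -0.054, 0.001]
contact_force: [-2.6, -0.9, 5.0]
gripper_width: 0.27
```

>>> drive_tool:
  jaw: [1, 1, 1, 1, 1, 1, 1, 1, 1, 1]
  xyz:
    - [0.001, 0, 0]
    - [0, 0, 0]
    - [0, 0, 0]
    - [0, 0, 0]
    - [0, 0, 0]
    - [0, 0, 0]
    - [0, 0, 0]
    - [0, 0, 0]
    - [0, 0, 0]
    - [0, 0, 0]
  dr:
    - [0, 0, 0]
    - [0, 0, 0]
    - [0, 0, 0]
    - [0, 0, 0]
    - [0, 0, 0]
    - [0, 0, 0]
    - [0, 0, 0]
    - [0, 0, 0]
    - [0, 0, 0]
    - [0, 0, 0]

```text
time_s: 53.48
position: [0.5496, 0.294, 0.0886]
tool_rot: [-0.0, 0.999, -0.054, 0.001]
contact_force: [-2.8, -0.9, 5.4]
gripper_width: 0.272
```

Run:
```python
from reels import *
p,im,d=cap('top');X=backproj(p,d)
print([o for o in comps(X,d,.033,.06,.45,.65,.15,.45,50)]); print(find('scoop','top',p))
print(find('scoop_grip','scene',cap('scene')[0]))
```

```text
[(array([599.9, 219.3]), array([12.8, 56. ]), np.float32(-17.2), np.int32(68))]
[(0.8, [0.655, 0.287, 0.003]), (0.38, [0.435, -0.295, 0.16])]
[(0.7, [0.549, 0.289, 0.089])]
```

>>> drive_tool:
  jaw: [1, 1, 1, 1, 1, 1, 1, 1, 1, 1]
  xyz:
    - [0.0005, 0, 0]
    - [0, 0, 0]
    - [0, 0, 0]
    - [0, 0, 0]
    - [0, 0, 0]
    - [0, 0, 0]
    - [0, 0, 0]
    - [0, 0, 0]
    - [0, 0, 0]
    - [0, 0, 0]
  dr:
    - [0, 0, 0]
    - [0, 0, 0]
    - [0, 0, 0]
    - [0, 0, 0]
    - [0, 0, 0]
    - [0, 0, 0]
    - [0, 0, 0]
    - [0, 0, 0]
    - [0, 0, 0]
    - [0, 0, 0]

```text
time_s: 54.52
position: [0.5497, 0.294, 0.0886]
tool_rot: [0.0, 0.999, -0.054, 0.001]
contact_force: [-5.2, -0.3, 6.5]
gripper_width: 0.273
```

>>> drive_tool:
  jaw: [1, 1, 1, 1, 1, 1, 1, 1, 1, 1]
  xyz:
    - [0.001, 0, 0]
    - [0, 0, 0]
    - [0, 0, 0]
    - [0, 0, 0]
    - [0, 0, 0]
    - [0, 0, 0]
    - [0, 0, 0]
    - [0, 0, 0]
    - [0, 0, 0]
    - [0, 0, 0]
  dr:
    - [0, 0, 0]
    - [0, 0, 0]
    - [0, 0, 0]
    - [0, 0, 0]
    - [0, 0, 0]
    - [0, 0, 0]
    - [0, 0, 0]
    - [0, 0, 0]
    - [0, 0, 0]
    - [0, 0, 0]

```text
time_s: 55.35
position: [0.5499, 0.2943, 0.0886]
tool_rot: [0.0, 0.999, -0.054, 0.0]
contact_force: [-10.1, 2.0, 8.4]
gripper_width: 0.271
```

>>> drive_tool:
  jaw: [1, 1, 1, -1, -1, -1, -1, -1, -1, -1]
  xyz:
    - [-0.0015, 0, 0]
    - [0, 0, 0.0003]
    - [0, 0, 0]
    - [0, 0, 0]
    - [0, 0, 0]
    - [0, 0, 0]
    - [0, 0, 0]
    - [0, 0, 0]
    - [0, 0, 0]
    - [0, 0, 0]
  dr:
    - [0, 0, 0]
    - [0, 0, 0]
    - [0, 0, 0]
    - [0, 0, 0]
    - [0, 0, 0]
    - [0, 0, 0]
    - [0, 0, 0]
    - [0, 0, 0]
    - [0, 0, 0]
    - [0, 0, 0]

```text
time_s: 56.18
position: [0.5496, 0.2938, 0.0885]
tool_rot: [0.0, 0.999, -0.054, 0.001]
contact_force: [0.8, 0.8, -0.9]
gripper_width: 0.704
```

>>> drive_tool:
  jaw: [-1, -1, -1, -1, -1, -1, -1, -1, -1, -1]
  xyz:
    - [0, 0, 0.01]
    - [0, 0, 0.02]
    - [0, 0, 0.03]
    - [0, 0, 0.03]
    - [0, 0, 0.03]
    - [-0.005, -0.02, 0.03]
    - [-0.005, -0.03, 0.03]
    - [-0.01, -0.03, 0.02]
    - [-0.01, -0.03, 0]
    - [-0.01, -0.03, 0]
  dr:
    - [0, 0, 0]
    - [0, 0, 0]
    - [0, 0, 0]
    - [0, 0, 0]
    - [0, 0, 0]
    - [0, 0, 0]
    - [0, 0, 0]
    - [0, 0, 0]
    - [0, 0, 0]
    - [0, 0, 0]

```text
time_s: 57.02
position: [0.5092, 0.1535, 0.29]
tool_rot: [-0.0, 0.999, -0.054, 0.003]
contact_force: [0.4, -0.8, -1.1]
gripper_width: 1.001
```

>>> drive_tool:
  jaw: [-1, -1, -1, -1, -1, -1, -1, -1, -1, -1]
  xyz:
    - [-0.01, -0.03, 0]
    - [-0.01, -0.03, 0]
    - [-0.01, -0.03, 0]
    - [-0.01, -0.03, 0]
    - [0, -0.02, 0]
    - [0, 0, 0]
    - [0, 0, 0]
    - [0, 0, 0]
    - [0, 0, 0]
    - [0, 0, 0]
  dr:
    - [0, 0, 0]
    - [0, 0, 0]
    - [0, 0, 0]
    - [0, 0, 0]
    - [0, 0, 0]
    - [0, 0, 0]
    - [0, 0, 0]
    - [0, 0, 0]
    - [0, 0, 0]
    - [0, 0, 0]

```text
time_s: 57.85
position: [0.4698, 0.0154, 0.2879]
tool_rot: [0.0, 0.999, -0.053, 0.001]
contact_force: [0.5, 0.0, 0.4]
gripper_width: 0.998
```

Run:
```python
from reels import *
from tip import bc,b
p,im,d=cap('top','top20.png');X=backproj(p,d)
print('handle',comps(X,d,.06,.13,.45,.59,.2,.4,50)); print('bwall',comps(X,d,.033,.06,.45,.65,.15,.45,50))
for t in ['scoop','scoop_grip','reel1','vise','cup','glue','bin']: print(t,find(t,'top',p))
rb=X[...,:2]-bc; xb=rb@b; yb=rb@np.array([-b[1],b[0]])
m=(d>0)&(xb>-.085)&(xb<.02)&(abs(yb)<.075); A=np.c_[xb[m],np.ones(m.sum())]
print('flap',np.linalg.lstsq(A,X[...,2][m],rcond=None)[0])
p2,im2,_=cap('scene');
for t in ['scoop_grip','reel1','vise','cup','glue']: print(t,find(t,'scene',p2))
cv2.imwrite('pics/m20.png',np.hstack([cv2.resize(im[130:310,60:240],(400,400)),cv2.resize(cv2.convertScaleAbs(im2[100:300,60:400],alpha=1.5),(400,400))]))
```

```text
handle [(array([551.2, 292. ]), array([26.8, 48.2]), np.float32(-9.0), np.int32(283))]
bwall [(array([595.4, 288.3]), array([ 80.5, 141.2]), np.float32(83.9), np.int32(301))]
scoop [(0.81, [0.656, 0.284, 0.003]), (0.43, [0.551, 0.294, 0.094])]
scoop_grip [(0.56, [0.549, 0.292, 0.092]), (0.29, [0.782, 0.151, -0.001])]
reel1 [(0.51, [0.584, -0.325, 0.043]), (0.48, [0.583, -0.258, 0.023]), (0.44, [0.575, -0.274, 0.06])]
vise [(0.83, [0.802, -0.003, 0.002])]
cup [(0.78, [0.784, 0.149, -0.001])]
glue [(0.72, [0.785, -0.142, 0.003]), (0.42, [0.586, -0.329, 0.038])]
bin [(0.7, [0.526, -0.287, -0.001])]
flap [0.00194143 0.16247885]
scoop_grip [(0.94, [0.549, 0.288, 0.085])]
reel1 []
vise [(0.83, [0.805, -0.004, -0.005])]
cup [(0.82, [0.784, 0.149, -0.002])]
glue [(0.5, [0.784, -0.145, 0.001])]
```

View pics/top20.png

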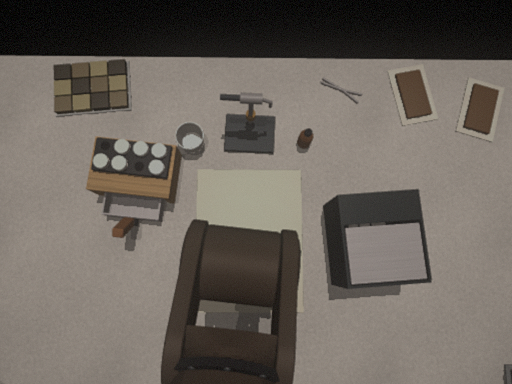

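View pics/m20.png

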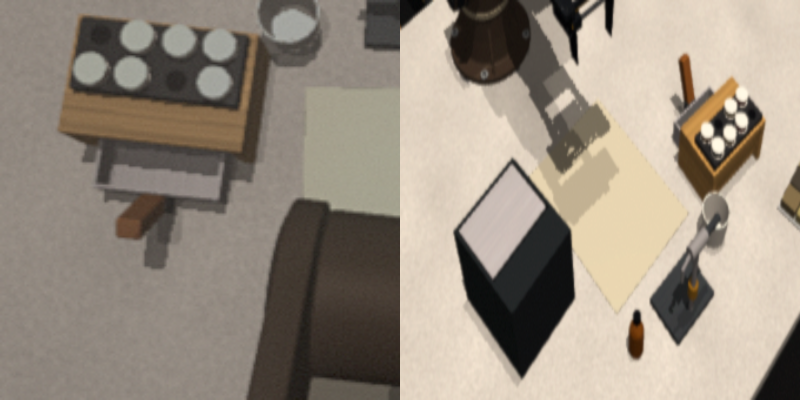

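```bash
python3 -c "
from workcell import manip
print(manip.job_done())"
```

```text
the job is handed in; nothing more can be done
None
```

The job is handed in, at about 58 s of the 210 s allowed. All four reels went into the waste box, the flap is shut, and the scoop is back flat under the shelf against its back stop.

- **Gathering:** I drew the scoop out, set the four reels in it in two rows of two, and carried them to the box with the nose slightly up.
- **Tipping:** The lip pressed the flap open and held it. The back two reels caught near the lip, probably on the front ones standing in the box. I rocked the scoop a few times with the lip still on the flap, and they slid in.
- **Return:** The flap sprang shut as I withdrew the scoop. I slid the scoop in until the force rose to about 10 N with no further movement, then released it.

**Last checks**
- **Scoop and flap:** The pan was empty, and the depth image showed the flap level at about 0.162 m. The scoop's handle was 3 mm deeper into the bay than at the start.
- **Bystanders and table:** The vise, cup and glue bottle were within a few mm of where they started. No reel was seen on the table.
- **Reel count:** The network reported only three reels inside the closed box, with low scores. I inferred the fourth from the empty pan and the clear table; I did not see it directly.
- **Grasp slip:** On the first pull the handle slipped about 13 mm because I moved before the fingers had fully closed. It had no effect, as I measured the scoop again afterwards.

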